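Load the transformer test nest, close the cover and clamp it

TASK

Get the test nest ready: slide the yellow carrier tray square and flush into the corner of the two blue fences, and stand every transformer that is on the bench upright and flat on the floor of the tray, set down rather than dropped. When the tray is home and all are in, swing the clear cover fully shut, and only then push the red clamp lever all the way down over it. Leave the screwdriver, the two cartons and the rail offcut where they are.

Things in the scene. Friction and masses are not known exactly. Their poses are not given: they have to be found in the camera images.
- nest: test nest fixed to the bench: aluminium deck 250 (x) x 240 (y) x 20 mm high, origin at the centre of its underside, x away from the robot. Two blue fences, 12 mm thick, reach 50 mm above the bench: the near one along y (inner face x = -85, y -80 to 92 mm), the left one along x (inner face y = 80, x -85 to 85 mm). Deck open to +x and -y
- fence_corner (a point): inner corner of the two blue fences, at deck level (nest frame -85, 80, 20 mm); its axes are those of the nest
- tray: yellow open-topped carrier tray, outside 160 (x) x 150 (y) x 26 mm high, walls and floor 5 mm, about 0.45 kg; origin at the centre of its underside; loose on the deck, 2 to 4 cm out of the fence corner and slightly turned; home: its near (-x) wall against the near fence and its left (+y) wall against the left fence
- tray_corner (a point): outer corner of the tray at its underside (tray frame -80, 75, 0 mm), the one that goes into the fence corner
- cover (a joint): clear cover plate with steel rim, 10 mm thick, hinged on the left (+y) side of the nest, axis along the nest's x, 92 mm above the bench; 0 rad = fully shut, level over the tray; grows as it opens upward, 1.57 = upright; starts leaning back past upright. Stiff hinge (under 0.7 N m): stays where it is left. Shut, it clears standing transformers in the tray by about 5 mm
- cover_hinge (a point): point on the cover's hinge axis, at the middle of its length (the plate is 168 mm long, along the nest's x); nest frame -5, 110, 92 mm. Two 16 mm square posts at y = 110, x = -88 and 73 mm, carry it
- cover_edge (a point): outer end of the yellow tab on the cover's free edge, mid-thickness: 211 mm from the hinge axis. Tab 50 mm wide, 26 mm deep, 12 mm thick, in the plane of the cover
- clamp (a joint): clamp lever with red grip, on the tower at the near side of the nest; 0 rad = all the way down, level and pointing away from the robot (nest +x) over the shut cover; grows as it is raised, 1.57 = upright; starts leaning slightly towards the robot. Stiff: stays where it is left. Moment to move it about 0.2 N m
- clamp_pivot (a point): the lever's pivot (axis along the nest's y), nest frame -109, 5, 108 mm. It sits on a steel tower 20 x 32 mm just outside the near fence, reaching 115 mm above the bench
- clamp_tip (a point): outer end of the lever, 112 mm from the pivot. Red grip 22 mm wide, 13 mm thick, from 58 to 112 mm from the pivot
- transformer1: transformer, 0.18 kg (may vary): dark core 56 (x) x 50 (y) x 28 mm with green terminal strips at the x ends, and on it a black bobbin 36 (x) x 26 (y) x 30 mm, total height 58 mm; origin at the centre of its underside. Pick by the bobbin. May be absent. The tray has room for all four in two rows of two (one at a pitch of 74 mm in x, 68 mm in y)
- transformer2: transformer, 0.18 kg (may vary): dark core 56 (x) x 50 (y) x 28 mm with green terminal strips at the x ends, and on it a black bobbin 36 (x) x 26 (y) x 30 mm, total height 58 mm; origin at the centre of its underside. Pick by the bobbin. May be absent. The tray has room for all four in two rows of two (one at a pitch of 74 mm in x, 68 mm in y)
- transformer3: transformer, 0.18 kg (may vary): dark core 56 (x) x 50 (y) x 28 mm with green terminal strips at the x ends, and on it a black bobbin 36 (x) x 26 (y) x 30 mm, total height 58 mm; origin at the centre of its underside. Pick by the bobbin. May be absent. The tray has room for all four in two rows of two (one at a pitch of 74 mm in x, 68 mm in y)
- transformer4: transformer, 0.18 kg (may vary): dark core 56 (x) x 50 (y) x 28 mm with green terminal strips at the x ends, and on it a black bobbin 36 (x) x 26 (y) x 30 mm, total height 58 mm; origin at the centre of its underside. Pick by the bobbin. May be absent. The tray has room for all four in two rows of two (one at a pitch of 74 mm in x, 68 mm in y)
- screwdriver: bystander: red screwdriver 190 mm long lying on the bench; leave alone
- orange_carton: bystander: orange carton 130 x 90 x 70 mm; leave alone
- white_carton: bystander: white carton 100 x 70 x 50 mm; leave alone
- rail_offcut: bystander: steel mounting rail offcut 35 x 160 x 8 mm; leave alone
Things that resemble listed ones, but are neither listed nor needed, are in the scene too. Leave any purple or turquoise look-alike of the transformer4 alone.

How it is judged (in metres and radians):
On the way, in this order (a step that is already met when the one before it is completed fails the run):
1. the tray is square and flush in the fence corner and every transformer stands in it (x of tray_corner in the frame of fence_corner below 0.003 m and y of tray_corner in the frame of fence_corner above -0.003 m and angle between the x axis of tray and the x axis of nest, either way round below 0.025 rad and z of tray_corner in the frame of fence_corner below 0.004 m and x of transformer1 in the frame of tray between -0.056 and 0.056 m and y of transformer1 in the frame of tray between -0.052 and 0.052 m and z of transformer1 in the frame of tray between 0 and 0.009 m and angle between each of transformer1, transformer2, transformer3, transformer4's own z axis and vertical below 0.1 rad and x of transformer2 in the frame of tray between -0.056 and 0.056 m and y of transformer2 in the frame of tray between -0.052 and 0.052 m and z of transformer2 in the frame of tray between 0 and 0.009 m and x of transformer3 in the frame of tray between -0.056 and 0.056 m and y of transformer3 in the frame of tray between -0.052 and 0.052 m and z of transformer3 in the frame of tray between 0 and 0.009 m and x of transformer4 in the frame of tray between -0.056 and 0.056 m and y of transformer4 in the frame of tray between -0.052 and 0.052 m and z of transformer4 in the frame of tray between 0 and 0.009 m), for 0.2 s.
2. the cover is fully shut (value of joint cover below 0.05 rad), for 0.2 s.
3. the clamp lever is all the way down (value of joint clamp below 0.07 rad), for 0.2 s.
At the end, for the whole second after the job is handed in: The tray lies on the deck within 3 mm of both fences and within 0.025 rad of square; every transformer present stands upright (within 0.1 rad) and flat on the tray's floor inside its walls, at rest; the cover is shut (under 0.05 rad) and the clamp lever down (under 0.07 rad) (all of step 1 and value of joint cover below 0.05 rad and value of joint clamp below 0.07 rad and linear speed of each of transformer1, transformer2, transformer3, transformer4 below 0.02 m/s); the robot touches nothing.
It fails at once if a bystander (screwdriver, carton or rail offcut) is moved by over 30 mm (distance of any of screwdriver, orange_carton, white_carton, rail_offcut from where it was at the start of the episode above 0.03 m).
It fails at once if a transformer is dropped (falls free by about 45 mm or more) ((linear speed of transformer1 above 0.95 m/s and contact force between transformer1 and the fingers below 0.05 N) or (linear speed of transformer2 above 0.95 m/s and contact force between transformer2 and the fingers below 0.05 N) or (linear speed of transformer3 above 0.95 m/s and contact force between transformer3 and the fingers below 0.05 N) or (linear speed of transformer4 above 0.95 m/s and contact force between transformer4 and the fingers below 0.05 N)).
Of transformer1, transformer2, transformer3, transformer4 only 2 to 4 are there at a start; the rules pass over those that are not, and their reading is None.
At some moment in a run one of transformer1, transformer2, transformer3, transformer4 may be knocked a few centimetres aside while the robot is not near it.
It also fails if it takes over 210 s, if anything falls off the work surface, if the arm or the gripper's body presses on something with over 40 N, if the wrist force passes 120 N, or if a joint passes its speed limit or range.

ROBOT

A 6-joint arm with a two-finger parallel gripper is mounted at the origin on the work surface. World frame = base frame: x ahead of the robot, y to its left, z up, the work surface at z = 0. Lengths are in mm, angles in rad, forces in N, time in s.
With the tool pointing down it reaches from about 275 to 1000 mm from the base axis. Payload 8.4 kg.
Tool frame: the origin (TCP) lies at the very end of the fingers, on their centre line; the grasp point (between the pads) lies 19 mm behind it; z points along the fingers, y is the line along which they close (so a half turn about z gives the same grasp; the last joint's range is limited). The gripper opens to 85 mm and grips with 20 to 120 N. Pads are 22 mm wide; open, the fingers measure 114 mm over their backs; the gripper's body (76 mm by 85 mm) begins 54 mm behind the grasp point. The pads swing forward as they close: fully open they stand 13 mm farther back than shut.
Start: joints at [1.342, 0.353, 1.633, -0, 1.155, -0.002], TCP at [140.536, 608.997, 231.281] pointing down, gripper open.
Joint ranges: [-2.63, 2.63], [-0.92, 2.1], [0.06, 2.66], [-1.3, 4.44], [0, 2.69], [-3.02, 3.02]. Speed limits (rad/s): [2.22, 2.22, 2.79, 3.14, 3.14, 3.14].

INTERFACE

Orientations are given as [roll, pitch, yaw] about the fixed x, y, z axes, in that order (R = Rz(yaw) Ry(pitch) Rx(roll)).
In Python, from rig import telemetry, imaging, r gives the robot as it stands. The module is installed in compiled form; this text tells all that it offers.
- The arm moves only by the tool step_arm, never from a script. Its argument "moves" is a list of rows, each a list of 3 entries, a list of its own where there are three numbers: the turn, a rotation vector about the tool's x, y, z scaled (see below), then the shift along the tool's x, y, z scaled (see below), then the opening, from -1 (shut) to 1 (fully open). A call has 1 to 8 rows; each row is the pose to reach, as a shift and turn from the pose commanded when the call began, along the tool's axes at that moment; what a row does not reach only later rows make up. The controller multiplies each number of a shift by 200 mm and each number of a turn by 45 degrees. A row lasts 1/10 s, in which the tool goes at most 50 mm and 8.59 degrees, less where a joint would pass 70% of its speed; a pose out of reach is approached as far as the arm can. A call with a number of a shift or a turn outside -1 to 1 is refused whole. A call with a gripper value outside its range is refused whole. The fingers move at their own pace and stop on an object; "squeeze" is the grip in N (left out, the last holds). Time passes only in rows, so rows that repeat a pose let the fingers close. It gives the time, the measured TCP pose, the force, the opening and the grip force at its end, in the units of the state.
- telemetry.sense(): the state, without advancing time (a new reading comes with each control period).
- imaging.grab_frame(name): name is "scene" or "side" or "wrist"; returns the picture (480x640x3 uint8, red, green, blue); there is no depth.
- imaging.calibration(name): a dict with "fx", "fy", "cx", "cy" (pixels), "cam_to_world" (4x4, takes a point from camera to world coordinates). Camera axes: x right, y up, looking along -z (the intrinsics and any distortion apply to the point x, -y, -z); pixel columns grow to the right and rows downward; lengths in mm; the calibration is good to about 2 mm. A picture is of the moment at which its call begins: read the wrist's pose just before it. calibration takes no time and is no camera call; for the wrist camera it gives the pose at the moment of the call.
- r.sign_off(): hands the job in; it is judged then, once.
Trained networks look in the newest picture that a camera, given by its name, has taken for a name from the list of things; names that differ only in an ending like _2 or _b are one class to them, and where a whole thing is asked for, a point or a joint stands for the part that bears it (a point fixed in the world has none). Each returns a list of dicts, best first, with "conf" (0 to 1); they miss things now and then, are a little off and sometimes report something else, mostly with a low value. They report only what shows in the picture. A call takes as long as a camera call. They do not tell look-alikes from the thing itself.
- imaging.recognise(camera, name): "extent" ([left, top, width, height] in pixels, round what is visible of it).
- imaging.mark_of(camera, name): "xy" ([column, row] in pixels: a listed point, or the origin of a listed thing).
The state is a dict: "clock": time; "qpos": joint angles; "qvel": joint speeds; "joint_efforts": joint torques, N m; "eef_pos": TCP position; "tcp_rot": TCP orientation; "contact_force": force on the tool from outside, world axes, zero at the start; "wrist_torque": the same for the moment, N m; "opening": opening from 0.0 (shut) to 1.0 (fully open); "grasp_force": force on a finger pad.
Only numpy, scipy, OpenCV 4.12 (cv2) and the standard library are available. Lean on these libraries where they do the work, as an engineer would, in place of code of your own. Each camera call takes 0.05 s, during which the arm holds its last target. There are 200 camera calls.

## Working session

There is one attempt and no reset: what is moved stays moved. The work goes in short steps, Python scripts to look and compute and a tool call to move; the robot and the scene stay as the last step left them, time stands still between calls to the robot, and variables do not carry over. Pictures are saved under pics/ and viewed, at most 14 in all, crops included, and the job is handed in when it is done.

Besides the shell and the picture viewer there is one more tool, called after ">>>" as name(argument=value, ...), one argument or row to a line, values as JSON. step_arm: Moves the arm, as the interface text tells. Its arguments: {"type":"object","properties":{"moves":{"type":"array"},"squeeze":{"type":"number"}},"required":["moves"]}

```bash
mkdir -p pics
cat > h.py <<'E'
import numpy as np, cv2
from scipy.spatial.transform import Rotation as R
from rig import telemetry, imaging, r
def cam(n):
    c=imaging.calibration(n); return c
def ray(n,uv,c=None):
    c=c or cam(n); T=np.array(c["cam_to_world"])
    d=np.array([(uv[0]-c["cx"])/c["fx"],-(uv[1]-c["cy"])/c["fy"],-1.])
    return T[:3,3],T[:3,:3]@d
def onplane(n,uv,z,c=None):
    o,d=ray(n,uv,c); return o+d*(z-o[2])/d[2]
def proj(n,p,c=None):
    c=c or cam(n); T=np.array(c["cam_to_world"]); q=T[:3,:3].T@(np.array(p)-T[:3,3])
    return np.array([c["cx"]+c["fx"]*q[0]/-q[2], c["cy"]-c["fy"]*q[1]/-q[2]])
def save(n,f):
    im=imaging.grab_frame(n); cv2.imwrite("pics/"+f,im[:,:,::-1]); return im
E
python3 - <<'E'
from h import *
s=telemetry.sense(); print(s)
for n in("scene","side","wrist"):
    c=cam(n); print(n,c["fx"],c["cx"],c["cy"],[k for k in c],np.round(c["cam_to_world"],3).tolist())
    save(n,n+"0.png")
    for t in("transformer1","tray","nest","fence_corner","tray_corner","cover_edge","clamp_tip","clamp_pivot","cover_hinge","screwdriver","orange_carton","white_carton","rail_offcut"):
        m=imaging.mark_of(n,t)
        print(t,[(round(x["conf"],2),np.round(x["xy"]).tolist()) for x in m[:7]])
E
```

```text
{'clock': 0.0, 'qpos': array([ 1.34159922e+00,  3.53646179e-01,  1.63410258e+00, -1.41267719e-05,
        1.15520254e+00, -2.38084607e-03]), 'qvel': array([ 0.00118451, -0.00012455, -0.00047501,  0.00050636, -0.00093603,
        0.00076358]), 'joint_efforts': array([ 9.62853337e-04, -6.05272722e+01, -3.42049778e+01,  1.12587929e-04,
        9.41046746e-03, -8.13602838e-06]), 'eef_pos': array([140.43635892, 608.54759875, 230.57641097]), 'tcp_rot': array([-3.14023398e+00,  9.68173514e-06,  2.91478211e+00]), 'contact_force': array([ 0.13593406, -0.11566398,  0.38452946]), 'wrist_torque': array([-0.03440748, -0.02266242, -0.01400567]), 'grasp_force': 0.0, 'opening': 1.001461868130453}
scene 441.2086022831569 321.1413417138266 239.32718568797745 ['fx', 'fy', 'cx', 'cy', 'cam_to_world'] [[-0.216, -0.558, 0.801, 1443.506], [0.976, -0.126, 0.176, 218.682], [0.002, 0.82, 0.572, 694.452], [0.0, 0.0, 0.0, 1.0]]
transformer1 [(0.92, [153.0, 238.0]), (0.8, [200.0, 220.0]), (0.67, [231.0, 227.0]), (0.66, [190.0, 240.0]), (0.66, [259.0, 234.0]), (0.6, [215.0, 247.0]), (0.58, [228.0, 205.0])]
tray [
[... 1137 characters left out ...]
(0.5, [246.0, 207.0])]
clamp_pivot [(0.62, [258.0, 240.0]), (0.36, [366.0, 415.0])]
cover_hinge [(0.87, [289.0, 200.0])]
screwdriver [(0.96, [237.0, 347.0])]
orange_carton [(0.78, [249.0, 162.0])]
white_carton [(0.89, [420.0, 327.0])]
rail_offcut [(0.98, [381.0, 228.0]), (0.25, [324.0, 427.0])]
wrist 411.77291087844736 318.94950526064537 240.13730762433312 ['fx', 'fy', 'cx', 'cy', 'cam_to_world'] [[0.224, -0.938, -0.264, 73.402], [0.975, 0.216, 0.061, 624.851], [0.0, -0.27, 0.963, 373.778], [0.0, 0.0, 0.0, 1.0]]
transformer1 []
tray []
nest []
fence_corner []
tray_corner []
cover_edge []
clamp_tip []
clamp_pivot []
cover_hinge []
screwdriver []
orange_carton []
white_carton []
rail_offcut []
```

View pics/scene0.png

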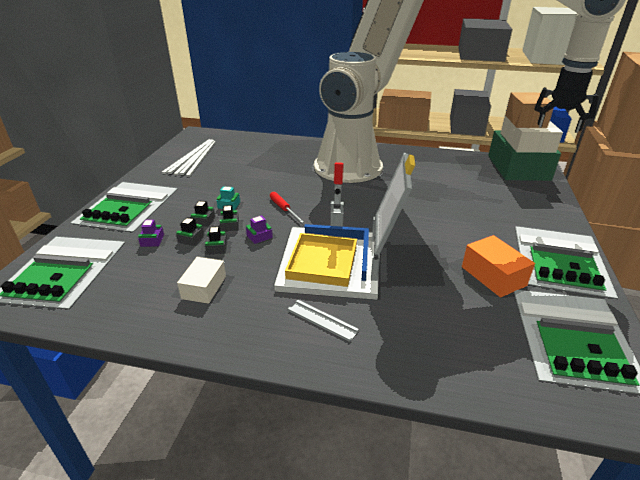

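View pics/side0.png

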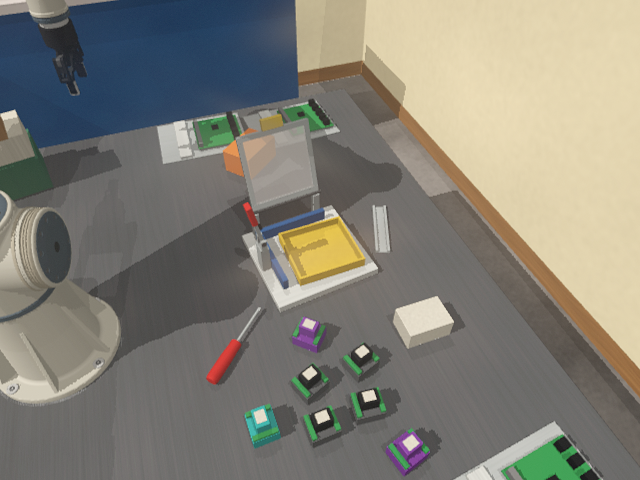

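The scene shows a tray (yellow) on the nest, with the cover leaning back and the clamp lever up. There are four black transformers, at side pixels (309,388), (322,426), (358,368) and (368,411). The look-alikes are two purple ones (310,337) and (405,457), and one turquoise (262,427).

Run:
```python
from h import *
from scipy.optimize import least_squares
M={}
for n in("scene","side"):
    imaging.grab_frame(n)
    for t in("tray","fence_corner","tray_corner","cover_edge","clamp_tip","clamp_pivot","cover_hinge"):
        m=imaging.mark_of(n,t)
        if m: M[n,t]=m[0]["xy"]
        e=imaging.recognise(n,t); print(n,t,[(round(x["conf"],2),np.round(x["extent"]).tolist()) for x in e[:1]])
    if n=="side":
        for x in imaging.mark_of(n,"transformer1"): print("T side",x["conf"],np.round(onplane(n,x["xy"],0)))
    else:
        for x in imaging.mark_of(n,"transformer1"): print("T scene",x["conf"],np.round(onplane(n,x["xy"],0)))
for t in("tray","fence_corner","tray_corner","cover_edge","clamp_tip","clamp_pivot","cover_hinge"):
    k=[n for n in("scene","side") if (n,t) in M]
    if len(k)==2:
        f=lambda p:np.concatenate([proj(n,p)-M[n,t] for n in k]); s=least_squares(f,[400,0,50]); print(t,np.round(s.x,1),np.round(s.fun,1))
    print(t,[np.round(onplane(n,M[n,t],20),1) for n in k])
```

```text
scene tray [(0.97, [285.0, 232.0, 72.0, 58.0])]
scene fence_corner [(0.68, [273.0, 154.0, 142.0, 145.0])]
scene tray_corner [(0.67, [286.0, 234.0, 70.0, 55.0])]
scene cover_edge [(0.64, [376.0, 153.0, 38.0, 100.0])]
scene clamp_tip [(0.58, [335.0, 161.0, 7.0, 48.0])]
scene clamp_pivot [(0.84, [332.0, 165.0, 13.0, 45.0])]
scene cover_hinge [(0.86, [374.0, 148.0, 39.0, 109.0])]
T scene 0.94 [ 560. -455.    0.]
T scene 0.91 [ 569. -257.    0.]
T scene 0.9 [ 353. -316.    0.]
T scene 0.81 [ 452. -356.    0.]
T scene 0.78 [ 507. -161.    0.]
T scene 0.71 [ 466. -262.    0.]
T scene 0.58 [ 554. -336.    0.]
side tray [(0.6, [280.0, 215.0, 84.0, 70.0])]
side fence_corner [(0.55, [236.0, 115.0, 142.0, 197.0])]
side tray_corner [(0.75, [280.0, 220.0, 89.0, 68.0])]
side cover_edge [(0.88, [236.0, 113.0, 82.0, 95.0])]
side clamp_tip [(0.83, [243.0, 204.0, 26.0, 44.0])]
side clamp_pivot [(0.66, [244.0, 205.0, 21.0, 44.0])]
side cover_hinge [(0.59, [236.0, 116.0, 80.0, 96.0])]
T side 0.97 [ 493. -164.    0.]
T side 0.94 [ 571. -257.    0.]
T side 0.78 [ 540. -344.    0.]
T side 0.72 [ 456. -345. 
[... 157 characters left out ...]
ay([590.8,  28.3,  20. ])]
fence_corner [468.5 126.2  22. ] [-0.2  0.2 -0.1 -0.2]
fence_corner [array([464.9, 126.4,  20. ]), array([469.1, 127.4,  20. ])]
tray_corner [504.1 106.5  14.7] [-0.2  0.2 -0.2 -0.2]
tray_corner [array([510.4, 107.9,  20. ]), array([503.3, 100.9,  20. ])]
cover_edge [543.5 226.5 287.3] [ 0.3 -0.4  0.3  0.5]
cover_edge [array([-43.7, 230.6,  20. ]), array([639.8, 633.2,  20. ])]
clamp_tip [435.8  50.8 210.5] [-0.5  0.5 -0.4 -0.5]
clamp_tip [array([ 34.6, -14.1,  20. ]), array([466.4, 253.4,  20. ])]
clamp_pivot [456.8  44.4 107. ] [ 2.3 -1.9  1.7  1.9]
clamp_pivot [array([323.1,  13.8,  20. ]), array([468.8, 132.2,  20. ])]
cover_hinge [array([429.2, 142. ,  20. ])]
```

```bash
cat >> h.py <<'E'
def down(yaw): return R.from_euler("xyz",[np.pi,0,yaw])
def plan(wps,d=3):
    """wps: (xyz, yaw); prints per-call turn/shift from measured pose, splitting long moves"""
    s=telemetry.sense(); p=np.array(s["eef_pos"]); q=R.from_euler("xyz",s["tcp_rot"])
    for xyz,yaw in wps:
        xyz=np.array(xyz,float); Q=down(yaw)
        w=(q.inv()*Q).as_rotvec(); t=q.inv().apply(xyz-p)
        n=int(np.ceil(max(np.abs(w).max()/(np.pi/4),np.abs(t).max()/200,1e-9)/0.999))
        for i in range(n):
            p1=p+(xyz-p)/(n-i); q1=q*R.from_rotvec((q.inv()*Q).as_rotvec()/(n-i))
            a=np.round((q.inv()*q1).as_rotvec()/(np.pi/4),d); b=np.round(q.inv().apply(p1-p)/200,d)
            print((a+0).tolist(),(b+0).tolist(),"->",np.round(p1).tolist())
            p,q=p+q.apply(b*200),q*R.from_rotvec(a*np.pi/4)
E
python3 - <<'E'
from h import *
plan([((300,480,360),2.4),((580,40,340),0.0)])
E
```

```text
[0.0, 0.0, 0.655] [-0.922, -0.449, -0.644] -> [300.0, 480.0, 360.0]
[0.0, 0.0, 0.764] [-0.63, -0.169, 0.025] -> [370.0, 370.0, 355.0]
[0.0, 0.0, 0.764] [-0.615, 0.215, 0.025] -> [440.0, 260.0, 350.0]
[0.0, 0.0, 0.764] [-0.386, 0.525, 0.025] -> [510.0, 150.0, 345.0]
[0.0, 0.0, 0.764] [-0.022, 0.652, 0.025] -> [580.0, 40.0, 340.0]
```

>>> step_arm(
  moves=[
    [[0,0,0.655],[-0.922,-0.449,-0.644],0],
    [[0,0,0.655],[-0.922,-0.449,-0.644],0],
    [[0,0,0.655],[-0.922,-0.449,-0.644],0],
    [[0,0,0.655],[-0.922,-0.449,-0.644],0],
    [[0,0,0.655],[-0.922,-0.449,-0.644],0],
    [[0,0,0.655],[-0.922,-0.449,-0.644],0],
  ],
)

```text
clock: 4.3
eef_pos: [303.7, 478.8, 363.9]
tcp_rot: [3.136, 0.0, 2.397]
contact_force: [0.8, 0.6, 0.5]
opening: 0.501
grasp_force: 0.0
```

>>> step_arm(
  moves=[
    [[0,0,0.764],[-0.63,-0.169,0.025],0],
    [[0,0,0.764],[-0.63,-0.169,0.025],0],
    [[0,0,0.764],[-0.63,-0.169,0.025],0],
    [[0,0,0.764],[-0.63,-0.169,0.025],0],
    [[0,0,0.764],[-0.63,-0.169,0.025],0],
  ],
)

```text
clock: 4.8
eef_pos: [370.2, 369.6, 354.7]
tcp_rot: [-3.141, -0.0, 1.797]
contact_force: [-0.5, 0.2, 0.4]
opening: 0.498
grasp_force: 0.0
```

>>> step_arm(
  moves=[
    [[0,0,0.764],[-0.615,0.215,0.025],0],
    [[0,0,0.764],[-0.615,0.215,0.025],0],
    [[0,0,0.764],[-0.615,0.215,0.025],0],
    [[0,0,0.764],[-0.615,0.215,0.025],0],
    [[0,0,0.764],[-0.615,0.215,0.025],0],
  ],
)

```text
clock: 5.3
eef_pos: [440.0, 260.2, 349.7]
tcp_rot: [-3.141, 0.0, 1.202]
contact_force: [-0.4, -0.4, 0.5]
opening: 0.497
grasp_force: 0.0
```

>>> step_arm(
  moves=[
    [[0,0,0.764],[-0.386,0.525,0.025],0],
    [[0,0,0.764],[-0.386,0.525,0.025],0],
    [[0,0,0.764],[-0.386,0.525,0.025],0],
    [[0,0,0.764],[-0.386,0.525,0.025],0],
    [[0,0,0.764],[-0.386,0.525,0.025],0],
  ],
)

```text
clock: 5.8
eef_pos: [510.0, 150.6, 344.7]
tcp_rot: [-3.141, 0.0, 0.605]
contact_force: [-0.3, -0.2, 0.1]
opening: 0.499
grasp_force: 0.0
```

>>> step_arm(
  moves=[
    [[0,0,0.764],[-0.022,0.652,0.025],-1],
    [[0,0,0.764],[-0.022,0.652,0.025],-1],
    [[0,0,0.764],[-0.022,0.652,0.025],-1],
    [[0,0,0.764],[-0.022,0.652,0.025],-1],
    [[0,0,0.764],[-0.022,0.652,0.025],-1],
    [[0,0,0.764],[-0.022,0.652,0.025],-1],
    [[0,0,0.764],[-0.022,0.652,0.025],-1],
  ],
)

```text
clock: 6.5
eef_pos: [579.6, 41.3, 340.2]
tcp_rot: [-3.141, -0.0, 0.008]
contact_force: [-0.0, -0.1, -0.5]
opening: -0.001
grasp_force: 0.0
```

Run:
```python
from h import *
c=cam("wrist"); save("wrist","w1.png")
for t in("tray","fence_corner","tray_corner","cover_edge","clamp_tip","clamp_pivot","nest"):
    print(t,[(round(x["conf"],2),np.round(x["xy"],1).tolist(),np.round(onplane("wrist",x["xy"],20,c),1).tolist()) for x in imaging.mark_of("wrist",t)[:2]])
plan([((560,-300,340),0.0)])
```

```text
tray [(0.66, [258.4, 243.9], [512.6, 112.0, 20.0]), (0.46, [629.2, 290.6], [457.9, -334.2, 20.0])]
fence_corner [(0.61, [254.0, 273.4], [475.9, 118.4, 20.0])]
tray_corner [(0.57, [262.6, 243.1], [513.6, 107.1, 20.0])]
cover_edge [(0.16, [200.7, 226.5], [533.0, 178.1, 20.0])]
clamp_tip [(0.67, [313.4, 411.7], [282.3, 46.4, 20.0])]
clamp_pivot [(0.65, [290.1, 0.4], [767.3, 72.4, 20.0])]
nest [(0.22, [564.2, 282.0], [468.3, -253.8, 20.0])]
[0.0, 0.0, 0.001] [-0.051, 0.85, 0.0] -> [570.0, -130.0, 340.0]
[0.0, 0.0, 0.0] [-0.05, 0.85, 0.001] -> [560.0, -300.0, 340.0]
```

View pics/w1.png

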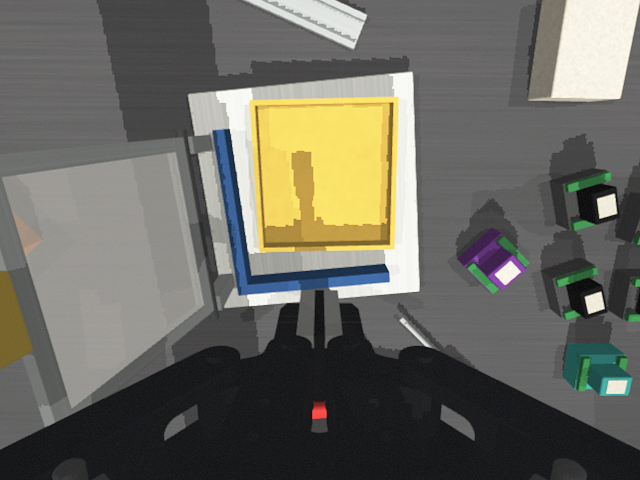

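The nest is seen from above with the tray at pixels (250,100)–(397,249). The fence's inner corner is near (247,277), and the deck's corners are (189,95), (412,73) and (420,292).

```bash
cat >> h.py <<'E'
def quad(im,lo,hi,roi=None,eps=0.03):
    hsv=cv2.cvtColor(im,cv2.COLOR_RGB2HSV); m=cv2.inRange(hsv,lo,hi)
    if roi: k=np.zeros_like(m); x,y,w,h=roi; k[y:y+h,x:x+w]=1; m*=k
    m=cv2.morphologyEx(m,cv2.MORPH_CLOSE,np.ones((7,7)))
    c=max(cv2.findContours(m,cv2.RETR_EXTERNAL,cv2.CHAIN_APPROX_NONE)[0],key=cv2.contourArea)
    return cv2.approxPolyDP(cv2.convexHull(c),eps*cv2.arcLength(c,True),True)[:,0,:].astype(float)
E
python3 - <<'E'
from h import *
im=cv2.imread("pics/w1.png")[:,:,::-1].copy(); c=cam("wrist")
q=quad(im,(20,110,60),(35,255,255),(235,80,190,190)); 
P=np.array([onplane("wrist",u,46,c) for u in q])
print("tray",q.tolist(),np.round(P,1).tolist(),P.mean(0))
for i in range(4):
    d=P[(i+1)%4]-P[i]; print(np.linalg.norm(d).round(1),np.degrees(np.arctan2(d[1],d[0])).round(2))
for u in[(189,95),(412,73),(420,292)]: print("deck",np.round(onplane("wrist",u,20,c),1))
g=cv2.inRange(cv2.cvtColor(im,cv2.COLOR_RGB2HSV),(100,120,40),(125,255,255)); g[:,:200]=0; g[300:]=0; g[:,420:]=0
v,u=np.nonzero(g)
P=np.array([onplane("wrist",x,50,c)[:2] for x in zip(u,v)])
r_=cv2.minAreaRect(P.astype(np.float32)); print("fence",r_,np.round(cv2.boxPoints(r_),1).tolist())
cc=max(cv2.findContours(g,cv2.RETR_EXTERNAL,cv2.CHAIN_APPROX_NONE)[0],key=cv2.contourArea)
a=cv2.approxPolyDP(cc,4,True)[:,0]
for x in a: print(x,np.round(onplane("wrist",x,50,c)[:2],1),np.round(onplane("wrist",x,20,c)[:2],1))
E
```

```text
tray [[397.0, 97.0], [393.0, 248.0], [260.0, 251.0], [250.0, 101.0]] [[674.8, -37.7, 46.0], [516.5, -41.6, 46.0], [512.8, 105.8, 46.0], [670.7, 110.0, 46.0]] [593.70795337  34.14080407  46.        ]
158.3 -178.58
147.4 91.44
157.9 1.52
147.7 -88.43
deck [678.  178.7  20. ]
deck [700.2 -56.8  20. ]
deck [453.2 -81.9  20. ]
fence ((560.3008422851562, 55.55351257324219), (180.9351348876953, 169.9920196533203), 5.524781703948975) [[462.1000061035156, 131.39999389648438], [478.3999938964844, -37.79999923706055], [658.5, -20.299999237060547], [642.2000122070312, 148.89999389648438]]
[213 131] [641.5 148.2] [641.1 155.7]
[239 294] [463.  130.9] [450.2 137.2]
[388 281] [479.  -37.2] [467.3 -42.6]
[384 264] [499.2 -31.8] [488.9 -36.8]
[251 276] [484.8 116.4] [473.5 121.6]
[229 132] [640.6 132. ] [640.1 138.4]
```

>>> step_arm(
  moves=[
    [[0,0,0],[-0.051,0.85,0],-1],
    [[0,0,0],[-0.051,0.85,0],-1],
    [[0,0,0],[-0.051,0.85,0],-1],
    [[0,0,0],[-0.051,0.85,0],-1],
  ],
)

```text
clock: 7.3
eef_pos: [569.2, -133.7, 340.1]
tcp_rot: [3.14, -0.0, -0.001]
contact_force: [0.0, -0.4, 0.2]
opening: -0.001
grasp_force: 0.0
```

>>> step_arm(
  moves=[
    [[0,0,0],[-0.05,0.85,0],-1],
    [[0,0,0],[-0.05,0.85,0],-1],
    [[0,0,0],[-0.05,0.85,0],-1],
    [[0,0,0],[-0.05,0.85,0],-1],
    [[0,0,0],[-0.05,0.85,0],-1],
    [[0,0,0],[-0.05,0.85,0],-1],
  ],
)

```text
clock: 7.9
eef_pos: [559.7, -299.5, 339.8]
tcp_rot: [-3.141, 0.0, -0.0]
contact_force: [-0.7, 0.4, -0.4]
opening: 0.002
grasp_force: 0.0
```

Run:
```python
from h import *
c=cam("wrist"); save("wrist","w2.png"); print(telemetry.sense()["eef_pos"])
for x in imaging.mark_of("wrist","transformer1"): print(round(x["conf"],2),np.round(x["xy"],1).tolist(),np.round(onplane("wrist",x["xy"],0,c),1).tolist())
```

```text
[ 559.87918204 -298.85629721  339.94164436]
0.77 [446.4, 167.8] [579.4, -446.5, 0.0]
0.76 [360.2, 271.3] [452.1, -350.1, 0.0]
0.69 [293.4, 267.1] [457.6, -267.1, 0.0]
0.68 [355.0, 199.6] [542.1, -341.5, 0.0]
0.66 [287.0, 178.5] [567.0, -261.5, 0.0]
0.65 [210.5, 238.7] [494.1, -166.9, 0.0]
```

View pics/w2.png

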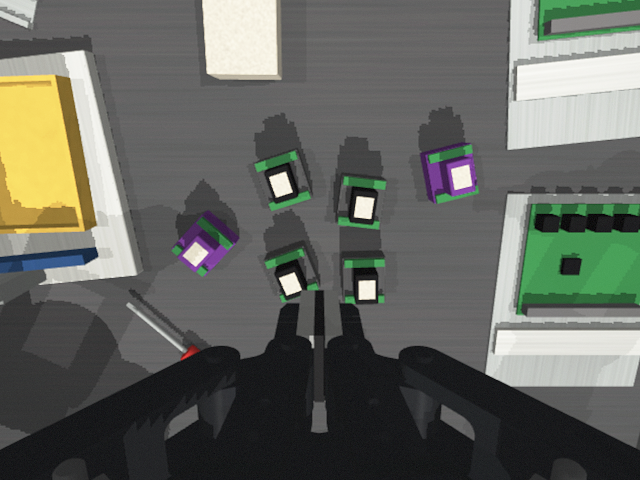

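The four black ones sit at wrist pixels (283,182), (362,203), (291,280) and (366,288); the purple pair are at (205,245) and (452,175).

```bash
cat >> h.py <<'E'
NO=np.array([566.8,50.2]); NY=np.radians(5.5)
def nest(x,y): return NO+np.array([[np.cos(NY),-np.sin(NY)],[np.sin(NY),np.cos(NY)]])@np.array([x,y])
def tonest(p): return np.array([[np.cos(NY),np.sin(NY)],[-np.sin(NY),np.cos(NY)]])@(np.array(p)[:2]-NO)
def find_tr(im,c,uv,half=42):
    """pose of transformer near pixel uv: label centre at z=58, yaw from the green strips at z=28"""
    u,v=map(int,uv); x0,y0=max(u-half,0),max(v-half,0); hsv=cv2.cvtColor(im,cv2.COLOR_RGB2HSV)[y0:v+half,x0:u+half]
    w=cv2.inRange(hsv,(0,0,170),(180,70,255)); g=cv2.inRange(hsv,(50,100,50),(75,255,255))
    def best(m,k):
        n,l,st,ce=cv2.connectedComponentsWithStats(m); i=[j for j in range(1,n) if st[j,4]>25]
        i=sorted(i,key=lambda j:np.hypot(*(ce[j]-[half,half])))[:k]; return [ce[j]+[x0,y0] for j in i],[(int(st[j,4])) for j in i]
    lw,aw=best(w,1); lg,ag=best(g,2)
    P=[onplane("wrist",q,58,c)[:2] for q in lw]; G=[onplane("wrist",q,26,c)[:2] for q in lg]
    d=G[0]-G[1]; a=np.degrees(np.arctan2(d[1],d[0])); a=(a+90)%180-90
    return P[0],(G[0]+G[1])/2,a,np.linalg.norm(d),aw,ag
E
python3 - <<'E'
from h import *
im=cv2.imread("pics/w2.png")[:,:,::-1].copy(); c=cam("wrist")
for uv in[(283,182),(362,203),(291,280),(366,285)]:
    print([np.round(x,1).tolist() for x in find_tr(im,c,uv)])
c1=cam("scene")
print("rail",np.round(onplane("scene",(321,323),4),0))
plan([((700,-100,250),NY),(tuple(nest(135,-18))+(120,),NY),(tuple(nest(135,-18))+(30,),NY),(tuple(nest(105,-18))+(30,),NY),(tuple(nest(88,-18))+(30,),NY)])
E
```

```text
[[568.8, -258.1], [567.7, -258.2], 19.0, 46.2, [384], [293, 382]]
[[544.8, -344.6], [543.2, -344.3], -8.4, 46.6, [373], [380, 256]]
[[459.1, -266.2], [435.5, -272.5], -67.5, 38.8, [319], [36, 77]]
[[452.0, -350.9], [427.2, -353.4], -87.6, 37.0, [303], [53, 87]]
rail [783.  74.   4.]
[-0.001, 0.0, -0.121] [0.701, -0.992, 0.451] -> [700.0, -100.0, 250.0]
[0.0, 0.0, 0.0] [0.085, -0.721, 0.65] -> [703.0, 45.0, 120.0]
[0.0, 0.0, 0.0] [0.0, 0.0, 0.45] -> [703.0, 45.0, 30.0]
[0.0, 0.0, 0.0] [-0.15, 0.0, 0.0] -> [673.0, 42.0, 30.0]
[0.0, 0.0, 0.0] [-0.085, 0.0, 0.0] -> [656.0, 41.0, 30.0]
```

>>> step_arm(
  moves=[
    [[0,0,-0.121],[0.7,-0.99,0.45],-1],
    [[0,0,-0.121],[0.7,-0.99,0.45],-1],
    [[0,0,-0.121],[0.7,-0.99,0.45],-1],
    [[0,0,-0.121],[0.7,-0.99,0.45],-1],
    [[0,0,-0.121],[0.7,-0.99,0.45],-1],
    [[0,0,-0.121],[0.7,-0.99,0.45],-1],
    [[0,0,-0.121],[0.7,-0.99,0.45],-1],
  ],
)

```text
clock: 8.7
eef_pos: [699.8, -98.8, 249.1]
tcp_rot: [-3.141, 0.002, 0.1]
contact_force: [0.5, -1.1, -0.3]
opening: -0.001
grasp_force: 0.0
```

>>> step_arm(
  moves=[
    [[0,0,0],[0.085,-0.72,0.65],-1],
    [[0,0,0],[0.085,-0.72,0.65],-1],
    [[0,0,0],[0.085,-0.72,0.65],-1],
    [[0,0,0],[0.085,-0.72,0.65],-1],
    [[0,0,0],[0.085,-0.72,0.65],-1],
    [[0,0,0],[0.085,-0.72,0.65],-1],
  ],
)

```text
clock: 9.3
eef_pos: [702.6, 42.7, 120.6]
tcp_rot: [3.141, 0.0, 0.096]
contact_force: [0.4, -0.1, 0.7]
opening: 0.0
grasp_force: 0.0
```

>>> step_arm(
  moves=[
    [[0,0,0],[0,0,0.15],-1],
    [[0,0,0],[0,0,0.3],-1],
    [[0,0,0],[0,0,0.4],-1],
    [[0,0,0],[0,0,0.45],-1],
    [[0,0,0],[0,0,0.45],-1],
  ],
)

```text
clock: 9.8
eef_pos: [703.1, 41.5, 30.4]
tcp_rot: [3.141, 0.0, 0.094]
contact_force: [-0.3, 0.0, 0.4]
opening: 0.004
grasp_force: 0.0
```

>>> step_arm(
  moves=[
    [[0,0,0],[-0.03,0,0],-1],
    [[0,0,0],[-0.06,0,0],-1],
    [[0,0,0],[-0.09,0,0],-1],
    [[0,0,0],[-0.12,0,0],-1],
    [[0,0,0],[-0.15,0,0],-1],
    [[0,0,0],[-0.15,0,0],-1],
  ],
)

```text
clock: 10.4
eef_pos: [672.9, 40.2, 30.7]
tcp_rot: [3.142, -0.001, 0.095]
contact_force: [1.3, 0.7, 1.8]
opening: -0.0
grasp_force: 0.7
```

>>> step_arm(
  moves=[
    [[0,0,0],[-0.02,0,0],-1],
    [[0,0,0],[-0.04,0,0],-1],
    [[0,0,0],[-0.055,0,0],-1],
    [[0,0,0],[-0.065,0,0],-1],
    [[0,0,0],[-0.075,0,0],-1],
  ],
)

```text
clock: 10.9
eef_pos: [658.6, 38.7, 30.3]
tcp_rot: [-3.142, -0.001, 0.095]
contact_force: [8.8, 2.3, 2.2]
opening: -0.0
grasp_force: 4.9
```

>>> step_arm(
  moves=[
    [[0,0,0],[0,0,0],-1],
    [[0,0,0],[-0.005,0,0],-1],
  ],
)

```text
clock: 11.1
eef_pos: [658.5, 38.9, 30.3]
tcp_rot: [-3.141, -0.003, 0.095]
contact_force: [9.9, 4.2, -0.9]
opening: -0.001
grasp_force: 4.8
```

>>> step_arm(
  moves=[
    [[0,0,0],[-0.01,0,0],-1],
    [[0,0,0],[-0.01,0,0],-1],
  ],
)

```text
clock: 11.3
eef_pos: [658.1, 39.4, 30.8]
tcp_rot: [-3.141, -0.006, 0.095]
contact_force: [11.2, 5.4, -1.4]
opening: 0.001
grasp_force: 6.2
```

>>> step_arm(
  moves=[
    [[0,0,0],[-0.01,0,0],-1],
    [[0,0,0],[-0.01,0,0],-1],
  ],
)

```text
clock: 11.5
eef_pos: [657.9, 39.7, 31.4]
tcp_rot: [-3.14, -0.01, 0.095]
contact_force: [16.5, 7.8, -1.1]
opening: 0.005
grasp_force: 8.3
```

Run:
```python
from h import *
plan([(tuple(nest(105,-18))+(30,),NY),(tuple(nest(105,-18))+(110,),NY),(tuple(nest(-5,-135))+(110,),NY),(tuple(nest(-5,-135))+(30,),NY),(tuple(nest(-5,-110))+(30,),NY),(tuple(nest(-5,-86))+(30,),NY)])
```

```text
[-0.002, -0.012, -0.002] [0.077, -0.006, 0.008] -> [673.0, 42.0, 30.0]
[0.0, 0.0, 0.0] [0.0, 0.0, -0.4] -> [673.0, 42.0, 110.0]
[0.0, 0.0, 0.0] [-0.55, 0.585, 0.0] -> [575.0, -85.0, 110.0]
[0.0, 0.0, 0.0] [0.0, 0.0, 0.4] -> [575.0, -85.0, 30.0]
[0.0, 0.0, 0.0] [0.0, -0.125, 0.0] -> [572.0, -60.0, 30.0]
[0.0, 0.0, 0.0] [0.0, -0.12, 0.0] -> [570.0, -36.0, 30.0]
```

>>> step_arm(
  moves=[
    [[0,0,0],[0.08,0,0],-1],
    [[0,0,0],[0.08,0,0],-1],
    [[0,0,0],[0.08,0,-0.4],-1],
    [[0,0,0],[0.08,0,-0.4],-1],
    [[0,0,0],[0.08,0,-0.4],-1],
  ],
)

```text
clock: 12.0
eef_pos: [670.1, 39.6, 113.8]
tcp_rot: [3.141, -0.004, 0.095]
contact_force: [0.4, -0.8, -0.1]
opening: 0.003
grasp_force: 0.0
```

>>> step_arm(
  moves=[
    [[0,0,0],[-0.55,0.585,0],-1],
    [[0,0,0],[-0.55,0.585,0],-1],
    [[0,0,0],[-0.55,0.585,0],-1],
    [[0,0,0],[-0.55,0.585,0],-1],
    [[0,0,0],[-0.55,0.585,0.2],-1],
    [[0,0,0],[-0.55,0.585,0.35],-1],
    [[0,0,0],[-0.55,0.585,0.4],-1],
    [[0,0,0],[-0.55,0.585,0.4],-1],
  ],
)

```text
clock: 12.8
eef_pos: [568.7, -86.7, 28.2]
tcp_rot: [-3.14, 0.005, 0.095]
contact_force: [-0.2, 0.7, 0.6]
opening: 0.001
grasp_force: 0.0
```

>>> step_arm(
  moves=[
    [[0,0,0],[0,-0.03,0],-1],
    [[0,0,0],[0,-0.06,0],-1],
    [[0,0,0],[0,-0.09,0],-1],
    [[0,0,0],[0,-0.12,0],-1],
    [[0,0,0],[0,-0.14,0],-1],
    [[0,0,0],[0,-0.16,0],-1],
    [[0,0,0],[0,-0.18,0],-1],
  ],
)

```text
clock: 13.5
eef_pos: [567.8, -51.4, 30.4]
tcp_rot: [3.141, -0.001, 0.095]
contact_force: [0.6, -2.8, 2.0]
opening: -0.003
grasp_force: 1.8
```

>>> step_arm(
  moves=[
    [[0,0,0],[0,-0.015,0],-1],
    [[0,0,0],[0,-0.03,0],-1],
    [[0,0,0],[0,-0.03,0],-1],
  ],
)

```text
clock: 13.8
eef_pos: [567.1, -45.2, 30.2]
tcp_rot: [3.142, -0.001, 0.095]
contact_force: [1.1, -1.2, -0.2]
opening: -0.002
grasp_force: 0.9
```

>>> step_arm(
  moves=[
    [[0,0,0],[0,-0.015,0],-1],
    [[0,0,0],[0,-0.03,0],-1],
    [[0,0,0],[0,-0.03,0],-1],
  ],
)

```text
clock: 14.1
eef_pos: [566.2, -39.1, 30.1]
tcp_rot: [-3.141, -0.0, 0.095]
contact_force: [1.3, -1.8, 0.2]
opening: -0.0
grasp_force: 1.0
```

>>> step_arm(
  moves=[
    [[0,0,0],[0,-0.01,0],-1],
    [[0,0,0],[0,-0.02,0],-1],
    [[0,0,0],[0,-0.02,0],-1],
  ],
)

```text
clock: 14.4
eef_pos: [566.2, -35.5, 30.1]
tcp_rot: [3.141, -0.001, 0.095]
contact_force: [3.7, -4.8, 0.6]
opening: -0.006
grasp_force: 2.6
```

>>> step_arm(
  moves=[
    [[0,0,0],[0,-0.01,0],-1],
    [[0,0,0],[0,-0.02,0],-1],
    [[0,0,0],[0,-0.02,0],-1],
  ],
)

```text
clock: 14.7
eef_pos: [569.1, -33.4, 31.1]
tcp_rot: [3.138, -0.007, 0.096]
contact_force: [10.0, -16.5, -0.7]
opening: -0.002
grasp_force: 8.7
```

Run:
```python
from h import *
plan([(tuple(nest(-5,-105))+(30,),NY),(tuple(nest(-5,-105))+(110,),NY),(tuple(nest(112,5))+(110,),NY),(tuple(nest(112,5))+(30,),NY),(tuple(nest(92,5))+(30,),NY)])
```

```text
[0.004, -0.009, 0.0] [0.003, 0.108, 0.006] -> [572.0, -55.0, 30.0]
[0.0, 0.0, 0.0] [0.0, 0.0, -0.4] -> [572.0, -55.0, 110.0]
[0.0, 0.0, 0.0] [0.585, -0.55, 0.0] -> [678.0, 66.0, 110.0]
[0.0, 0.0, 0.0] [0.0, 0.0, 0.4] -> [678.0, 66.0, 30.0]
[0.0, 0.0, 0.0] [-0.1, 0.0, 0.0] -> [658.0, 64.0, 30.0]
```

>>> step_arm(
  moves=[
    [[0,0,0],[0,0.1,0],-1],
    [[0,0,0],[0,0.1,0],-1],
    [[0,0,0],[0,0.1,-0.4],-1],
    [[0,0,0],[0,0.1,-0.4],-1],
    [[0,0,0],[0,0.1,-0.4],-1],
  ],
)

```text
clock: 15.2
eef_pos: [569.3, -50.8, 113.7]
tcp_rot: [3.141, -0.005, 0.095]
contact_force: [0.2, -0.9, -0.5]
opening: 0.002
grasp_force: 0.0
```

>>> step_arm(
  moves=[
    [[0,0,0],[0.585,-0.55,0],-1],
    [[0,0,0],[0.585,-0.55,0],-1],
    [[0,0,0],[0.585,-0.55,0],-1],
    [[0,0,0],[0.585,-0.55,0],-1],
    [[0,0,0],[0.585,-0.55,0.2],-1],
    [[0,0,0],[0.585,-0.55,0.35],-1],
    [[0,0,0],[0.585,-0.55,0.4],-1],
    [[0,0,0],[0.585,-0.55,0.4],-1],
  ],
)

```text
clock: 16.0
eef_pos: [671.1, 69.1, 27.8]
tcp_rot: [-3.141, 0.005, 0.095]
contact_force: [-0.4, -0.8, 0.0]
opening: -0.003
grasp_force: 0.0
```

>>> step_arm(
  moves=[
    [[0,0,0],[-0.03,0,0],-1],
    [[0,0,0],[-0.06,0,0],-1],
    [[0,0,0],[-0.08,0,0],-1],
    [[0,0,0],[-0.1,0,0],-1],
    [[0,0,0],[-0.1,0,0],-1],
  ],
)

```text
clock: 16.5
eef_pos: [653.7, 67.3, 31.1]
tcp_rot: [-3.142, -0.002, 0.095]
contact_force: [0.9, 1.0, 0.3]
opening: -0.003
grasp_force: 0.4
```

>>> step_arm(
  moves=[
    [[0,0,0],[-0.01,0,0],-1],
    [[0,0,0],[-0.02,0,0],-1],
    [[0,0,0],[-0.02,0,0],-1],
  ],
)

```text
clock: 16.8
eef_pos: [652.0, 67.8, 31.0]
tcp_rot: [-3.141, -0.005, 0.095]
contact_force: [6.8, 3.2, 0.8]
opening: 0.001
grasp_force: 3.7
```

>>> step_arm(
  moves=[
    [[0,0,0],[-0.015,0,0],-1],
    [[0,0,0],[-0.02,0,0],-1],
    [[0,0,0],[-0.02,0,0],-1],
  ],
)

```text
clock: 17.1
eef_pos: [651.6, 68.4, 32.1]
tcp_rot: [-3.14, -0.013, 0.095]
contact_force: [16.1, 8.4, -1.2]
opening: 0.0
grasp_force: 8.3
```

Run:
```python
from h import *
plan([(tuple(nest(100,5))+(31,),NY),(tuple(nest(100,5))+(110,),NY),((590,50,340),0.0)])
```

```text
[-0.002, -0.016, -0.002] [0.069, 0.025, 0.007] -> [666.0, 65.0, 31.0]
[0.0, 0.0, 0.0] [0.0, 0.0, -0.395] -> [666.0, 65.0, 110.0]
[0.0, 0.0, 0.061] [-0.192, 0.018, -0.575] -> [628.0, 57.0, 225.0]
[0.0, 0.0, 0.062] [-0.191, 0.028, -0.575] -> [590.0, 50.0, 340.0]
```

>>> step_arm(
  moves=[
    [[0,0,0],[0.07,0,0],-1],
    [[0,0,0],[0.07,0,0],-1],
    [[0,0,0],[0.07,0,-0.4],-1],
    [[0,0,0],[0.07,0,-0.4],-1],
    [[0,0,0],[0.07,0,-0.8],-1],
    [[0,0,0],[0.07,0,-0.8],-1],
  ],
)

```text
clock: 17.7
eef_pos: [659.2, 67.8, 192.9]
tcp_rot: [3.142, -0.001, 0.095]
contact_force: [1.8, -0.2, 0.6]
opening: 0.002
grasp_force: 0.0
```

>>> step_arm(
  moves=[
    [[0,0,0.122],[-0.38,0.046,-0.77],-1],
    [[0,0,0.122],[-0.38,0.046,-0.77],-1],
    [[0,0,0.122],[-0.38,0.046,-0.77],-1],
    [[0,0,0.122],[-0.38,0.046,-0.77],-1],
    [[0,0,0.122],[-0.38,0.046,-0.77],-1],
    [[0,0,0.122],[-0.38,0.046,-0.77],-1],
    [[0,0,0.122],[-0.38,0.046,-0.77],-1],
  ],
)

```text
clock: 18.4
eef_pos: [583.9, 51.5, 342.1]
tcp_rot: [3.141, 0.003, -0.001]
contact_force: [0.1, 0.2, 1.6]
opening: 0.002
grasp_force: 0.0
```

Run:
```python
from h import *
c=cam("wrist"); im=save("wrist","w3.png")
q=quad(im,(20,110,60),(35,255,255),(235,60,190,260)); 
P=np.array([onplane("wrist",u,46,c) for u in q])
print("tray",q.tolist(),np.round(P,1).tolist(),P.mean(0), tonest(P.mean(0)))
for i in range(len(P)):
    d=P[(i+1)%len(P)]-P[i]; print(np.linalg.norm(d).round(1),np.degrees(np.arctan2(d[1],d[0])).round(2))
g=cv2.inRange(cv2.cvtColor(im,cv2.COLOR_RGB2HSV),(100,120,40),(125,255,255)); g[:,:180]=0; g[330:]=0; g[:,440:]=0
cc=max(cv2.findContours(g,cv2.RETR_EXTERNAL,cv2.CHAIN_APPROX_NONE)[0],key=cv2.contourArea)
for x in cv2.approxPolyDP(cc,4,True)[:,0]: print(x,np.round(onplane("wrist",x,50,c)[:2],1),tonest(onplane("wrist",x,50,c)).round(1))
cv2.imwrite("pics/w3c.png",cv2.resize(im[80:330,180:440,::-1],None,fx=2.3,fy=2.3,interpolation=cv2.INTER_CUBIC))
```

```text
tray [[380.0, 128.0], [388.0, 273.0], [258.0, 285.0], [236.0, 143.0]] [[647.7, -10.9, 46.0], [489.2, -26.3, 46.0], [474.7, 121.5, 46.0], [632.7, 137.9, 46.0]] [561.07946218  55.53331187  46.        ] [-5.18302631  5.85704761]
159.2 -174.43
148.5 95.62
158.8 5.93
149.5 -84.24
[223 135] [640.8 149.9] [83.3 92.2]
[249 296] [462.9 131.6] [-95.7  91. ]
[398 282] [479.9 -37.4] [-94.9 -78.9]
[390 266] [499.1 -27.5] [-74.9 -70.8]
[384 275] [488.3 -21.2] [-84.9 -63.6]
[258 286] [475.1 120.9] [-84.5  79.1]
[235 146] [629.9 138.3] [71.2 81.6]
[238 134] [641.8 134.5] [82.8 76.8]
```

View pics/w3c.png

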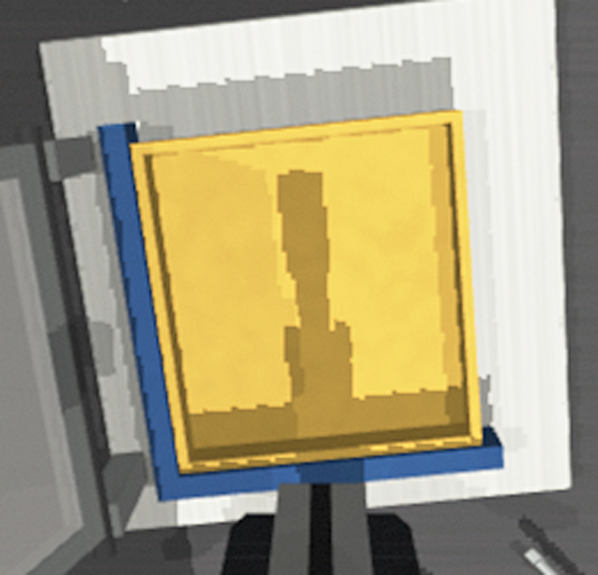

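The tray is flush against both fences (tray centre at nest -5.2, 5.9), so it is home. Next I go over transformer A.

Run:
```python
from h import *
plan([((568,-262,210),np.radians(19))])
```

```text
[0.0, 0.002, -0.211] [-0.039, 0.784, 0.33] -> [576.0, -105.0, 276.0]
[0.0, 0.002, -0.212] [-0.167, 0.766, 0.33] -> [568.0, -262.0, 210.0]
```

>>> step_arm(
  moves=[
    [[0,0,-0.211],[-0.039,0.784,0.33],0.2],
    [[0,0,-0.211],[-0.039,0.784,0.33],0.2],
    [[0,0,-0.211],[-0.039,0.784,0.33],0.2],
    [[0,0,-0.211],[-0.039,0.784,0.33],0.2],
  ],
)

```text
clock: 18.85
eef_pos: [575.1, -108.2, 274.4]
tcp_rot: [-3.141, 0.005, 0.164]
contact_force: [0.5, 1.0, 0.5]
opening: 0.597
grasp_force: 0.0
```

>>> step_arm(
  moves=[
    [[0,0,-0.212],[-0.167,0.766,0.33],0.2],
    [[0,0,-0.212],[-0.167,0.766,0.33],0.2],
    [[0,0,-0.212],[-0.167,0.766,0.33],0.2],
    [[0,0,-0.212],[-0.167,0.766,0.33],0.2],
    [[0,0,-0.212],[-0.167,0.766,0.33],0.2],
    [[0,0,-0.212],[-0.167,0.766,0.33],0.2],
  ],
)

```text
clock: 19.45
eef_pos: [568.7, -261.4, 211.1]
tcp_rot: [-3.14, 0.001, 0.331]
contact_force: [0.1, -0.6, 0.3]
opening: 0.605
grasp_force: 0.0
```

```bash
cat >> h.py <<'E'
def look(guess,f,half=60):
    c=cam("wrist"); im=save("wrist",f); uv=proj("wrist",(guess[0],guess[1],45),c); print("px",uv.round())
    o=find_tr(im,c,uv,half); print([np.round(x,1).tolist() for x in o],telemetry.sense()["clock"]); return o
E
python3 - <<'E'
from h import *
look((568.5,-258.2),"a1.png")
E
```

```text
px [316. 216.]
[[568.5, -259.1], [566.9, -259.9], 18.3, 46.8, [733], [407, 738]] 19.5
```

View pics/a1.png

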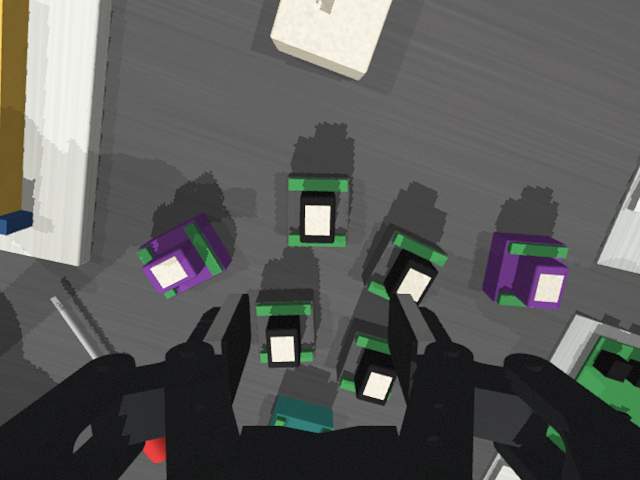

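```bash
cat >> h.py <<'E'
SL={1:nest(-42,39),2:nest(32,39),3:nest(-42,-29),4:nest(32,-29)}
def carry(slot,zs=56.5,mid=None):
    x,y=SL[slot]; plan([(telemetry.sense()["eef_pos"][:2].tolist()+[160],R.from_euler("xyz",telemetry.sense()["tcp_rot"]).as_euler("xyz")[2]),((x,y,160),NY),((x,y,zs+4),NY),((x,y,zs),NY)])
E
python3 - <<'E'
from h import *
plan([((568,-259.3,60),np.radians(18.3)),((568,-259.3,31),np.radians(18.3))])
E
```

```text
[-0.001, 0.0, 0.016] [-0.003, -0.008, 0.759] -> [568.0, -259.0, 60.0]
[0.0, 0.0, 0.0] [0.0, 0.0, 0.145] -> [568.0, -259.0, 31.0]
```

>>> step_arm(
  moves=[
    [[0,0,0.016],[-0.003,-0.008,0.3],0.2],
    [[0,0,0.016],[-0.003,-0.008,0.5],0.2],
    [[0,0,0.016],[-0.003,-0.008,0.7],0.2],
    [[0,0,0.016],[-0.003,-0.008,0.8],0.2],
    [[0,0,0.016],[-0.003,-0.008,0.9],0.2],
    [[0,0,0.016],[-0.003,-0.008,0.9],0.2],
  ],
)

```text
clock: 20.1
eef_pos: [566.9, -258.2, 30.2]
tcp_rot: [-3.139, 0.003, 0.321]
contact_force: [-0.3, -0.9, 0.4]
opening: 0.597
grasp_force: 0.0
```

>>> step_arm(
  moves=[
    [[0,0,0],[0,0,0],-1],
    [[0,0,0],[0,0,0],-1],
    [[0,0,0],[0,0,0],-1],
    [[0,0,0],[0,0,0],-1],
  ],
  squeeze=40,
)

```text
clock: 20.5
eef_pos: [569.1, -260.5, 33.8]
tcp_rot: [3.14, -0.002, 0.319]
contact_force: [1.6, 3.7, 7.7]
opening: 0.294
grasp_force: 44.0
```

Run:
```python
from h import *
carry(1)
```

```text
[0.002, -0.003, 0.0] [0.001, 0.001, -0.631] -> [569.0, -260.0, 160.0]
[0.0, 0.0, 0.142] [0.158, -0.858, 0.0] -> [545.0, -88.0, 160.0]
[0.0, 0.0, 0.142] [0.061, -0.87, 0.0] -> [521.0, 85.0, 160.0]
[0.0, 0.0, 0.0] [0.0, 0.001, 0.498] -> [521.0, 85.0, 60.0]
[0.0, 0.0, 0.0] [0.0, 0.0, 0.02] -> [521.0, 85.0, 56.0]
```

>>> step_arm(
  moves=[
    [[0,0,0],[0,0,-0.2],-1],
    [[0,0,0],[0,0,-0.4],-1],
    [[0,0,0],[0,0,-0.6],-1],
    [[0,0,0],[0,0,-0.64],-1],
    [[0,0,0],[0,0,-0.64],-1],
  ],
)

```text
clock: 21.0
eef_pos: [568.8, -261.1, 162.1]
tcp_rot: [3.139, -0.003, 0.319]
contact_force: [-0.8, 0.3, -2.6]
opening: 0.293
grasp_force: 42.9
```

>>> step_arm(
  moves=[
    [[0,0,0.142],[0.158,-0.858,0],-1],
    [[0,0,0.142],[0.158,-0.858,0],-1],
    [[0,0,0.142],[0.158,-0.858,0],-1],
    [[0,0,0.142],[0.158,-0.858,0],-1],
    [[0,0,0.142],[0.158,-0.858,0],-1],
  ],
)

```text
clock: 21.5
eef_pos: [541.9, -84.6, 158.0]
tcp_rot: [-3.139, 0.004, 0.21]
contact_force: [-0.1, -0.3, -2.5]
opening: 0.299
grasp_force: 42.8
```

>>> step_arm(
  moves=[
    [[0,0,0.142],[0.061,-0.87,0],-1],
    [[0,0,0.142],[0.061,-0.87,0],-1],
    [[0,0,0.142],[0.061,-0.87,0],-1],
    [[0,0,0.142],[0.061,-0.87,0],-1],
    [[0,0,0.142],[0.061,-0.87,0],-1],
    [[0,0,0.142],[0.061,-0.87,0],-1],
    [[0,0,0.142],[0.061,-0.87,0],-1],
  ],
)

```text
clock: 22.2
eef_pos: [520.0, 83.8, 159.3]
tcp_rot: [3.141, 0.001, 0.095]
contact_force: [0.0, -0.7, -2.5]
opening: 0.297
grasp_force: 42.8
```

Run:
```python
from h import *
plan([(tuple(SL[1])+(64,),NY)]); print(telemetry.sense()["eef_pos"],telemetry.sense()["grasp_force"])
```

```text
[0.001, 0.002, -0.001] [0.007, -0.005, 0.477] -> [521.0, 85.0, 64.0]
[520.04398741  83.83802481 159.34424089] 42.76385843753815
```

>>> step_arm(
  moves=[
    [[0,0,0],[0.007,-0.005,0.15],-1],
    [[0,0,0],[0.007,-0.005,0.3],-1],
    [[0,0,0],[0.007,-0.005,0.4],-1],
    [[0,0,0],[0.007,-0.005,0.46],-1],
    [[0,0,0],[0.007,-0.005,0.475],-1],
    [[0,0,0],[0.007,-0.005,0.485],-1],
    [[0,0,0],[0.007,-0.005,0.485],-1],
  ],
)

```text
clock: 22.9
eef_pos: [522.1, 86.0, 63.7]
tcp_rot: [-3.142, -0.001, 0.096]
contact_force: [0.1, -0.5, -0.3]
opening: 0.294
grasp_force: 42.7
```

>>> step_arm(
  moves=[
    [[0,0,0],[0,0,0.008],-1],
    [[0,0,0],[0,0,0.012],-1],
    [[0,0,0],[0,0,0.012],-1],
  ],
)

```text
clock: 23.2
eef_pos: [521.6, 86.3, 61.0]
tcp_rot: [-3.142, -0.001, 0.096]
contact_force: [-0.5, -0.2, -1.6]
opening: 0.297
grasp_force: 42.7
```

>>> step_arm(
  moves=[
    [[0,0,0],[0,0,0.005],-1],
    [[0,0,0],[0,0,0.01],-1],
    [[0,0,0],[0,0,0.01],-1],
  ],
)

```text
clock: 23.5
eef_pos: [521.5, 86.3, 58.8]
tcp_rot: [-3.142, -0.0, 0.096]
contact_force: [-0.8, -0.0, 0.8]
opening: 0.3
grasp_force: 43.0
```

>>> step_arm(
  moves=[
    [[0,0,0],[0,0,0.004],-1],
    [[0,0,0],[0,0,0.004],-1],
  ],
)

```text
clock: 23.7
eef_pos: [521.6, 86.3, 58.7]
tcp_rot: [-3.141, -0.0, 0.096]
contact_force: [-4.3, 1.2, 11.4]
opening: 0.292
grasp_force: 44.4
```

>>> step_arm(
  moves=[
    [[0,0,0],[0,0,-0.002],0.2],
    [[0,0,0],[0,0,-0.002],0.2],
    [[0,0,0],[0,0,-0.002],0.2],
    [[0,0,0],[0,0,-0.05],0.2],
    [[0,0,0],[0,0,-0.2],0.2],
    [[0,0,0],[0,0,-0.4],0.2],
    [[0,0,0],[0,0,-0.6],0.2],
    [[0,0,0],[0,0,-0.6],0.2],
  ],
)

```text
clock: 24.5
eef_pos: [524.8, 86.7, 183.6]
tcp_rot: [-3.141, -0.009, 0.096]
contact_force: [0.2, 0.4, -0.0]
opening: 0.603
grasp_force: 0.0
```

Run:
```python
from h import *
plan([((542,-345,210),np.radians(-8))])
```

```text
[-0.001, -0.004, 0.1] [-0.04, 0.719, -0.045] -> [531.0, -57.0, 192.0]
[-0.001, -0.004, 0.1] [0.016, 0.72, -0.044] -> [536.0, -201.0, 201.0]
[0.0, -0.004, 0.1] [0.073, 0.716, -0.044] -> [542.0, -345.0, 210.0]
```

>>> step_arm(
  moves=[
    [[0,-0.004,0.1],[-0.04,0.719,-0.045],0.2],
    [[0,-0.004,0.1],[-0.04,0.719,-0.045],0.2],
    [[0,-0.004,0.1],[-0.04,0.719,-0.045],0.2],
  ],
)

```text
clock: 24.8
eef_pos: [526.9, -59.3, 187.1]
tcp_rot: [3.141, 0.003, 0.018]
contact_force: [0.7, 0.4, 0.8]
opening: 0.601
grasp_force: 0.0
```

>>> step_arm(
  moves=[
    [[0,-0.004,0.1],[0.016,0.72,-0.044],0.2],
    [[0,-0.004,0.1],[0.016,0.72,-0.044],0.2],
    [[0,-0.004,0.1],[0.016,0.72,-0.044],0.2],
  ],
)

```text
clock: 25.1
eef_pos: [532.6, -203.9, 195.7]
tcp_rot: [3.141, 0.006, -0.062]
contact_force: [0.7, -0.1, -0.0]
opening: 0.602
grasp_force: 0.0
```

>>> step_arm(
  moves=[
    [[0,-0.004,0.1],[0.073,0.716,-0.044],0.2],
    [[0,-0.004,0.1],[0.073,0.716,-0.044],0.2],
    [[0,-0.004,0.1],[0.073,0.716,-0.044],0.2],
    [[0,-0.004,0.1],[0.073,0.716,-0.044],0.2],
    [[0,-0.004,0.1],[0.073,0.716,-0.044],0.2],
    [[0,-0.004,0.1],[0.073,0.716,-0.044],0.2],
  ],
)

```text
clock: 25.7
eef_pos: [538.5, -344.4, 203.9]
tcp_rot: [3.141, 0.011, -0.139]
contact_force: [0.1, 0.8, 0.7]
opening: 0.601
grasp_force: 0.0
```

Run:
```python
from h import *
o=look((544,-344.5),"d1.png"); x=.7*o[0]+.3*o[1]; print(x)
plan([(tuple(x)+(34,),np.radians(o[2]))])
```

```text
px [319. 209.]
[[544.5, -345.4], [542.6, -345.1], -6.6, 46.9, [790], [451, 784]] 25.75
[ 543.91090447 -345.31007586]
[0.0, 0.013, -0.03] [0.035, 0.002, 0.85] -> [544.0, -345.0, 34.0]
```

>>> step_arm(
  moves=[
    [[0,0.013,-0.03],[0.035,0.002,0.25],0.2],
    [[0,0.013,-0.03],[0.035,0.002,0.5],0.2],
    [[0,0.013,-0.03],[0.035,0.002,0.7],0.2],
    [[0,0.013,-0.03],[0.035,0.002,0.8],0.2],
    [[0,0.013,-0.03],[0.035,0.002,0.845],0.2],
    [[0,0.013,-0.03],[0.035,0.002,0.845],0.2],
  ],
)

```text
clock: 26.35
eef_pos: [543.9, -345.5, 34.6]
tcp_rot: [3.141, 0.001, -0.115]
contact_force: [-0.6, -0.2, 0.0]
opening: 0.598
grasp_force: 0.0
```

>>> step_arm(
  moves=[
    [[0,0,0],[0,0,0],-1],
    [[0,0,0],[0,0,0],-1],
    [[0,0,0],[0,0,0],-1],
    [[0,0,0],[0,0,0],-1],
  ],
  squeeze=40,
)

```text
clock: 26.75
eef_pos: [545.4, -347.1, 37.2]
tcp_rot: [3.14, -0.004, -0.116]
contact_force: [1.2, 2.2, 7.7]
opening: 0.294
grasp_force: 44.3
```

Run:
```python
from h import *
carry(2)
```

```text
[0.002, -0.004, 0.0] [0.002, 0.001, -0.614] -> [545.0, -347.0, 160.0]
[0.0, 0.0, -0.09] [-0.003, -0.737, 0.0] -> [562.0, -201.0, 160.0]
[0.0, 0.0, -0.09] [0.049, -0.735, 0.0] -> [578.0, -54.0, 160.0]
[0.0, 0.0, -0.09] [0.101, -0.729, 0.0] -> [595.0, 92.0, 160.0]
[0.0, 0.0, 0.0] [0.0, 0.0, 0.497] -> [595.0, 92.0, 60.0]
[0.0, 0.0, 0.0] [0.0, 0.0, 0.02] -> [595.0, 92.0, 56.0]
```

>>> step_arm(
  moves=[
    [[0,0,0],[0,0,-0.2],-1],
    [[0,0,0],[0,0,-0.4],-1],
    [[0,0,0],[0,0,-0.6],-1],
    [[0,0,0],[0,0,-0.61],-1],
    [[0,0,0],[0,0,-0.61],-1],
  ],
)

```text
clock: 27.25
eef_pos: [544.7, -347.1, 159.1]
tcp_rot: [3.139, -0.004, -0.116]
contact_force: [-0.1, 0.4, -2.2]
opening: 0.293
grasp_force: 43.2
```

>>> step_arm(
  moves=[
    [[0,0,-0.09],[-0.003,-0.737,0],-1],
    [[0,0,-0.09],[-0.003,-0.737,0],-1],
    [[0,0,-0.09],[-0.003,-0.737,0],-1],
    [[0,0,-0.09],[-0.003,-0.737,0],-1],
  ],
)

```text
clock: 27.65
eef_pos: [559.3, -194.8, 155.3]
tcp_rot: [-3.14, 0.003, -0.042]
contact_force: [-0.2, -0.3, -1.2]
opening: 0.293
grasp_force: 43.1
```

>>> step_arm(
  moves=[
    [[0,0,-0.09],[0.049,-0.735,0],-1],
    [[0,0,-0.09],[0.049,-0.735,0],-1],
    [[0,0,-0.09],[0.049,-0.735,0],-1],
    [[0,0,-0.09],[0.049,-0.735,0],-1],
  ],
)

```text
clock: 28.05
eef_pos: [576.3, -49.1, 155.5]
tcp_rot: [-3.141, 0.002, 0.029]
contact_force: [0.3, -0.8, -1.9]
opening: 0.293
grasp_force: 43.1
```

>>> step_arm(
  moves=[
    [[0,0,-0.09],[0.101,-0.729,0],-1],
    [[0,0,-0.09],[0.101,-0.729,0],-1],
    [[0,0,-0.09],[0.101,-0.729,0],-1],
    [[0,0,-0.09],[0.101,-0.729,0],-1],
    [[0,0,-0.09],[0.101,-0.729,0],-1],
    [[0,0,-0.09],[0.101,-0.729,0],-1],
  ],
)

```text
clock: 28.65
eef_pos: [592.8, 91.3, 155.9]
tcp_rot: [3.14, 0.001, 0.096]
contact_force: [-0.5, 0.0, -2.7]
opening: 0.293
grasp_force: 43.1
```

Run:
```python
from h import *
plan([(tuple(SL[2])+(64,),NY)]); print(telemetry.sense()["eef_pos"],telemetry.sense()["grasp_force"])
```

```text
[0.002, 0.002, -0.001] [0.011, -0.004, 0.46] -> [595.0, 92.0, 64.0]
[592.83966869  91.26787326 155.92725018] 43.09287071228027
```

>>> step_arm(
  moves=[
    [[0,0,0],[0.011,-0.004,0.15],-1],
    [[0,0,0],[0.011,-0.004,0.3],-1],
    [[0,0,0],[0.011,-0.004,0.4],-1],
    [[0,0,0],[0.011,-0.004,0.435],-1],
    [[0,0,0],[0.011,-0.004,0.45],-1],
    [[0,0,0],[0.011,-0.004,0.455],-1],
    [[0,0,0],[0.011,-0.004,0.455],-1],
  ],
)

```text
clock: 29.35
eef_pos: [596.5, 93.2, 66.9]
tcp_rot: [3.14, -0.002, 0.096]
contact_force: [0.8, 0.1, -1.3]
opening: 0.289
grasp_force: 43.0
```

>>> step_arm(
  moves=[
    [[0,0,0],[0,0,0.004],-1],
    [[0,0,0],[0,0,0.008],-1],
    [[0,0,0],[0,0,0.008],-1],
  ],
)

```text
clock: 29.65
eef_pos: [595.8, 93.5, 64.7]
tcp_rot: [3.14, -0.001, 0.096]
contact_force: [-0.7, -0.4, -2.3]
opening: 0.295
grasp_force: 43.0
```

>>> step_arm(
  moves=[
    [[0,0,0],[0,0,0.006],-1],
    [[0,0,0],[0,0,0.01],-1],
    [[0,0,0],[0,0,0.01],-1],
  ],
)

```text
clock: 29.95
eef_pos: [595.7, 93.5, 62.3]
tcp_rot: [3.14, -0.001, 0.096]
contact_force: [-0.3, 0.2, -0.4]
opening: 0.294
grasp_force: 43.1
```

>>> step_arm(
  moves=[
    [[0,0,0],[0,0,0.004],-1],
    [[0,0,0],[0,0,0.004],-1],
  ],
)

```text
clock: 30.15
eef_pos: [595.7, 93.6, 62.2]
tcp_rot: [3.141, -0.001, 0.096]
contact_force: [-2.8, 0.9, 6.4]
opening: 0.291
grasp_force: 44.1
```

Touched down. I release it and go to B with the camera over it.

>>> step_arm(
  moves=[
    [[0,0,0],[0,0,-0.002],0.2],
    [[0,0,0],[0,0,-0.002],0.2],
    [[0,0,0],[0,0,-0.002],0.2],
    [[0,0,0],[0,0,-0.05],0.2],
    [[0,0,0],[0,0,-0.2],0.2],
    [[0,0,0],[0,0,-0.4],0.2],
    [[0,0,0],[0,0,-0.6],0.2],
    [[0,0,0],[0,0,-0.6],0.2],
  ],
)

```text
clock: 30.95
eef_pos: [599.1, 94.1, 188.0]
tcp_rot: [3.141, -0.01, 0.096]
contact_force: [0.7, -0.7, -0.3]
opening: 0.598
grasp_force: 0.0
```

Run:
```python
from h import *
plan([((459,-267,210),np.radians(17))])
```

```text
[0.001, -0.006, -0.128] [-0.435, 0.865, -0.059] -> [529.0, -86.0, 199.0]
[0.001, -0.007, -0.128] [-0.519, 0.817, -0.057] -> [459.0, -267.0, 210.0]
```

>>> step_arm(
  moves=[
    [[0,-0.006,-0.128],[-0.435,0.865,-0.059],0.2],
    [[0,-0.006,-0.128],[-0.435,0.865,-0.059],0.2],
    [[0,-0.006,-0.128],[-0.435,0.865,-0.059],0.2],
    [[0,-0.006,-0.128],[-0.435,0.865,-0.059],0.2],
    [[0,-0.006,-0.128],[-0.435,0.865,-0.059],0.2],
  ],
)

```text
clock: 31.45
eef_pos: [523.7, -90.9, 194.0]
tcp_rot: [3.139, 0.005, 0.193]
contact_force: [0.7, 0.4, 0.2]
opening: 0.599
grasp_force: 0.0
```

>>> step_arm(
  moves=[
    [[0,-0.007,-0.128],[-0.519,0.817,-0.057],0.2],
    [[0,-0.007,-0.128],[-0.519,0.817,-0.057],0.2],
    [[0,-0.007,-0.128],[-0.519,0.817,-0.057],0.2],
    [[0,-0.007,-0.128],[-0.519,0.817,-0.057],0.2],
    [[0,-0.007,-0.128],[-0.519,0.817,-0.057],0.2],
    [[0,-0.007,-0.128],[-0.519,0.817,-0.057],0.2],
    [[0,-0.007,-0.128],[-0.519,0.817,-0.057],0.2],
  ],
)

```text
clock: 32.15
eef_pos: [456.1, -266.6, 205.4]
tcp_rot: [-3.141, 0.01, 0.297]
contact_force: [0.6, -0.0, -0.6]
opening: 0.607
grasp_force: 0.0
```

Run:
```python
from h import *
o=look((459,-267),"b1.png"); x=.7*o[0]+.3*o[1]; print(x)
plan([(tuple(x)+(34,),np.radians(o[2]))])
```

```text
px [321. 213.]
[[459.0, -266.9], [457.4, -267.8], 21.5, 46.9, [776], [420, 769]] 32.2
[ 458.54016224 -267.15080065]
[-0.001, 0.012, -0.099] [0.018, 0.008, 0.857] -> [459.0, -267.0, 34.0]
```

>>> step_arm(
  moves=[
    [[0,0.012,-0.099],[0.018,0.008,0.25],0.2],
    [[0,0.012,-0.099],[0.018,0.008,0.5],0.2],
    [[0,0.012,-0.099],[0.018,0.008,0.7],0.2],
    [[0,0.012,-0.099],[0.018,0.008,0.8],0.2],
    [[0,0.012,-0.099],[0.018,0.008,0.855],0.2],
    [[0,0.012,-0.099],[0.018,0.008,0.855],0.2],
  ],
)

```text
clock: 32.8
eef_pos: [457.9, -267.3, 33.4]
tcp_rot: [-3.14, 0.002, 0.376]
contact_force: [-0.1, -1.0, 0.1]
opening: 0.6
grasp_force: 0.0
```

>>> step_arm(
  moves=[
    [[0,0,0],[0,0,0],-1],
    [[0,0,0],[0,0,0],-1],
    [[0,0,0],[0,0,0],-1],
    [[0,0,0],[0,0,0],-1],
  ],
  squeeze=40,
)

```text
clock: 33.2
eef_pos: [459.2, -268.8, 35.9]
tcp_rot: [3.14, -0.002, 0.375]
contact_force: [0.9, 3.3, 7.8]
opening: 0.294
grasp_force: 44.2
```

Run:
```python
from h import *
carry(3)
```

```text
[0.002, -0.002, 0.0] [0.001, 0.001, -0.621] -> [459.0, -269.0, 160.0]
[0.0, 0.0, 0.177] [0.421, -0.603, 0.0] -> [493.0, -126.0, 160.0]
[0.0, 0.0, 0.178] [0.334, -0.655, 0.0] -> [528.0, 17.0, 160.0]
[0.0, 0.0, 0.0] [0.0, -0.001, 0.498] -> [528.0, 17.0, 60.0]
[0.0, 0.0, 0.0] [0.0, 0.0, 0.02] -> [528.0, 17.0, 56.0]
```

>>> step_arm(
  moves=[
    [[0,0,0],[0,0,-0.2],-1],
    [[0,0,0],[0,0,-0.4],-1],
    [[0,0,0],[0,0,-0.6],-1],
    [[0,0,0],[0,0,-0.62],-1],
    [[0,0,0],[0,0,-0.62],-1],
  ],
)

```text
clock: 33.7
eef_pos: [458.7, -269.0, 159.9]
tcp_rot: [3.139, -0.002, 0.375]
contact_force: [-1.4, 0.5, -1.5]
opening: 0.297
grasp_force: 43.0
```

>>> step_arm(
  moves=[
    [[0,0,0.177],[0.421,-0.603,0],-1],
    [[0,0,0.177],[0.421,-0.603,0],-1],
    [[0,0,0.177],[0.421,-0.603,0],-1],
    [[0,0,0.177],[0.421,-0.603,0],-1],
    [[0,0,0.177],[0.421,-0.603,0],-1],
  ],
)

```text
clock: 34.2
eef_pos: [491.4, -124.1, 156.9]
tcp_rot: [-3.14, 0.003, 0.239]
contact_force: [-0.1, 0.1, -2.0]
opening: 0.295
grasp_force: 43.0
```

>>> step_arm(
  moves=[
    [[0,0,0.178],[0.334,-0.655,0],-1],
    [[0,0,0.178],[0.334,-0.655,0],-1],
    [[0,0,0.178],[0.334,-0.655,0],-1],
    [[0,0,0.178],[0.334,-0.655,0],-1],
    [[0,0,0.178],[0.334,-0.655,0],-1],
    [[0,0,0.178],[0.334,-0.655,0],-1],
    [[0,0,0.178],[0.334,-0.655,0],-1],
  ],
)

```text
clock: 34.9
eef_pos: [526.2, 15.8, 158.1]
tcp_rot: [3.141, 0.001, 0.094]
contact_force: [0.1, 0.7, -1.9]
opening: 0.293
grasp_force: 43.0
```

Run:
```python
from h import *
plan([(tuple(SL[3])+(64,),NY)]); print(telemetry.sense()["eef_pos"],telemetry.sense()["grasp_force"])
```

```text
[0.0, 0.002, -0.003] [0.009, -0.007, 0.47] -> [528.0, 17.0, 64.0]
[526.21127694  15.8496892  158.05222487] 42.96830713748932
```

>>> step_arm(
  moves=[
    [[0,0,0],[0.005,-0.003,0.15],-1],
    [[0,0,0],[0.005,-0.003,0.3],-1],
    [[0,0,0],[0.005,-0.003,0.4],-1],
    [[0,0,0],[0.005,-0.003,0.45],-1],
    [[0,0,0],[0.005,-0.003,0.465],-1],
    [[0,0,0],[0.005,-0.003,0.475],-1],
    [[0,0,0],[0.005,-0.003,0.475],-1],
  ],
)

```text
clock: 35.6
eef_pos: [528.2, 18.0, 64.2]
tcp_rot: [3.142, -0.001, 0.096]
contact_force: [-0.1, 0.3, -2.4]
opening: 0.29
grasp_force: 42.9
```

>>> step_arm(
  moves=[
    [[0,0,0],[0,0,0.004],-1],
    [[0,0,0],[0,0,0.006],-1],
    [[0,0,0],[0,0,0.006],-1],
  ],
)

```text
clock: 35.9
eef_pos: [527.8, 18.3, 62.6]
tcp_rot: [3.142, -0.0, 0.096]
contact_force: [0.2, 0.1, -2.1]
opening: 0.293
grasp_force: 42.9
```

>>> step_arm(
  moves=[
    [[0,0,0],[0,0,0.005],-1],
    [[0,0,0],[0,0,0.008],-1],
    [[0,0,0],[0,0,0.008],-1],
  ],
)

```text
clock: 36.2
eef_pos: [527.7, 18.3, 60.9]
tcp_rot: [-3.142, 0.0, 0.096]
contact_force: [-1.8, -0.5, 3.4]
opening: 0.295
grasp_force: 43.5
```

>>> step_arm(
  moves=[
    [[0,0,0],[0,0,0.004],-1],
    [[0,0,0],[0,0,0.004],-1],
  ],
)

```text
clock: 36.4
eef_pos: [527.7, 18.4, 60.8]
tcp_rot: [-3.141, 0.0, 0.096]
contact_force: [-5.6, 0.8, 14.5]
opening: 0.29
grasp_force: 44.9
```

>>> step_arm(
  moves=[
    [[0,0,0],[0,0,-0.004],0.2],
    [[0,0,0],[0,0,-0.004],0.2],
    [[0,0,0],[0,0,-0.004],0.2],
    [[0,0,0],[0,0,-0.05],0.2],
    [[0,0,0],[0,0,-0.2],0.2],
    [[0,0,0],[0,0,-0.4],0.2],
    [[0,0,0],[0,0,-0.6],0.2],
    [[0,0,0],[0,0,-0.6],0.2],
  ],
)

```text
clock: 37.2
eef_pos: [531.0, 18.3, 185.6]
tcp_rot: [3.141, -0.009, 0.096]
contact_force: [0.4, -0.2, -0.4]
opening: 0.594
grasp_force: 0.0
```

Run:
```python
from h import *
plan([((454,-351,210),np.radians(2))])
```

```text
[0.0, -0.006, 0.039] [-0.28, 0.901, -0.063] -> [493.0, -166.0, 198.0]
[0.0, -0.005, 0.039] [-0.252, 0.908, -0.062] -> [454.0, -351.0, 210.0]
```

>>> step_arm(
  moves=[
    [[0,-0.006,0.039],[-0.28,0.901,-0.063],0.2],
    [[0,-0.006,0.039],[-0.28,0.901,-0.063],0.2],
    [[0,-0.006,0.039],[-0.28,0.901,-0.063],0.2],
    [[0,-0.006,0.039],[-0.28,0.901,-0.063],0.2],
    [[0,-0.006,0.039],[-0.28,0.901,-0.063],0.2],
  ],
)

```text
clock: 37.7
eef_pos: [488.2, -170.4, 192.7]
tcp_rot: [3.14, 0.005, 0.062]
contact_force: [-0.6, -0.1, 0.9]
opening: 0.6
grasp_force: 0.0
```

>>> step_arm(
  moves=[
    [[0,-0.005,0.039],[-0.252,0.908,-0.062],0.2],
    [[0,-0.005,0.039],[-0.252,0.908,-0.062],0.2],
    [[0,-0.005,0.039],[-0.252,0.908,-0.062],0.2],
    [[0,-0.005,0.039],[-0.252,0.908,-0.062],0.2],
    [[0,-0.005,0.039],[-0.252,0.908,-0.062],0.2],
    [[0,-0.005,0.039],[-0.252,0.908,-0.062],0.2],
    [[0,-0.005,0.039],[-0.252,0.908,-0.062],0.2],
  ],
)

```text
clock: 38.4
eef_pos: [450.8, -349.6, 204.6]
tcp_rot: [-3.141, 0.01, 0.035]
contact_force: [-0.6, -0.1, -0.4]
opening: 0.602
grasp_force: 0.0
```

Run:
```python
from h import *
o=look((452,-351),"c1.png"); x=.7*o[0]+.3*o[1]; print(x)
plan([(tuple(x)+(34,),np.radians(o[2]))])
```

```text
px [322. 215.]
[[451.8, -351.5], [450.1, -351.1], 0.9, 46.7, [780], [400, 784]] 38.45
[ 451.3135556  -351.39312646]
[-0.001, 0.012, 0.026] [0.009, 0.01, 0.854] -> [451.0, -351.0, 34.0]
```

>>> step_arm(
  moves=[
    [[0,0.012,0.026],[0.009,0.01,0.25],0.2],
    [[0,0.012,0.026],[0.009,0.01,0.5],0.2],
    [[0,0.012,0.026],[0.009,0.01,0.7],0.2],
    [[0,0.012,0.026],[0.009,0.01,0.8],0.2],
    [[0,0.012,0.026],[0.009,0.01,0.85],0.2],
    [[0,0.012,0.026],[0.009,0.01,0.85],0.2],
  ],
)

```text
clock: 39.05
eef_pos: [451.0, -351.7, 34.2]
tcp_rot: [-3.141, 0.001, 0.016]
contact_force: [0.8, -0.7, 0.1]
opening: 0.6
grasp_force: 0.0
```

>>> step_arm(
  moves=[
    [[0,0,0],[0,0,0],-1],
    [[0,0,0],[0,0,0],-1],
    [[0,0,0],[0,0,0],-1],
    [[0,0,0],[0,0,0],-1],
  ],
  squeeze=40,
)

```text
clock: 39.45
eef_pos: [452.2, -353.5, 36.7]
tcp_rot: [3.14, -0.003, 0.014]
contact_force: [0.5, 2.5, 6.9]
opening: 0.292
grasp_force: 44.8
```

Run:
```python
from h import *
carry(4)
```

```text
[0.002, -0.003, 0.0] [0.002, 0.001, -0.617] -> [452.0, -353.0, 160.0]
[0.0, 0.0, -0.052] [0.386, -0.939, 0.0] -> [527.0, -165.0, 160.0]
[0.0, 0.0, -0.052] [0.425, -0.923, 0.0] -> [601.0, 24.0, 160.0]
[0.0, 0.0, 0.0] [-0.001, 0.0, 0.498] -> [601.0, 24.0, 60.0]
[0.0, 0.0, 0.0] [0.0, 0.0, 0.02] -> [601.0, 24.0, 56.0]
```

>>> step_arm(
  moves=[
    [[0,0,0],[0,0,-0.2],-1],
    [[0,0,0],[0,0,-0.4],-1],
    [[0,0,0],[0,0,-0.6],-1],
    [[0,0,0],[0,0,-0.62],-1],
    [[0,0,0],[0,0,-0.62],-1],
  ],
)

```text
clock: 39.95
eef_pos: [451.6, -353.6, 160.7]
tcp_rot: [3.139, -0.003, 0.014]
contact_force: [-1.0, -0.5, -3.0]
opening: 0.295
grasp_force: 43.6
```

>>> step_arm(
  moves=[
    [[0,0,-0.052],[0.386,-0.939,0],-1],
    [[0,0,-0.052],[0.386,-0.939,0],-1],
    [[0,0,-0.052],[0.386,-0.939,0],-1],
    [[0,0,-0.052],[0.386,-0.939,0],-1],
    [[0,0,-0.052],[0.386,-0.939,0],-1],
    [[0,0,-0.052],[0.386,-0.939,0],-1],
  ],
)

```text
clock: 40.55
eef_pos: [524.9, -162.5, 157.4]
tcp_rot: [-3.141, 0.002, 0.058]
contact_force: [-0.7, -0.8, -2.3]
opening: 0.291
grasp_force: 43.6
```

>>> step_arm(
  moves=[
    [[0,0,-0.052],[0.425,-0.923,0],-1],
    [[0,0,-0.052],[0.425,-0.923,0],-1],
    [[0,0,-0.052],[0.425,-0.923,0],-1],
    [[0,0,-0.052],[0.425,-0.923,0],-1],
    [[0,0,-0.052],[0.425,-0.923,0],-1],
    [[0,0,-0.052],[0.425,-0.923,0],-1],
    [[0,0,-0.052],[0.425,-0.923,0],-1],
    [[0,0,-0.052],[0.425,-0.923,0],-1],
  ],
)

```text
clock: 41.35
eef_pos: [599.6, 23.0, 158.6]
tcp_rot: [3.141, 0.001, 0.094]
contact_force: [0.6, 0.5, -1.9]
opening: 0.291
grasp_force: 43.5
```

Run:
```python
from h import *
plan([(tuple(SL[4])+(64,),NY)]); print(telemetry.sense()["eef_pos"],telemetry.sense()["grasp_force"])
```

```text
[0.001, 0.001, -0.003] [0.01, -0.006, 0.473] -> [601.0, 24.0, 64.0]
[599.55467986  22.99762486 158.6044686 ] 43.53376507759094
```

>>> step_arm(
  moves=[
    [[0,0,0],[0.005,-0.002,0.15],-1],
    [[0,0,0],[0.005,-0.002,0.3],-1],
    [[0,0,0],[0.005,-0.002,0.4],-1],
    [[0,0,0],[0.005,-0.002,0.45],-1],
    [[0,0,0],[0.005,-0.002,0.465],-1],
    [[0,0,0],[0.005,-0.002,0.475],-1],
    [[0,0,0],[0.005,-0.002,0.475],-1],
  ],
)

```text
clock: 42.05
eef_pos: [601.9, 25.1, 64.9]
tcp_rot: [3.141, -0.002, 0.096]
contact_force: [0.9, 0.5, -1.6]
opening: 0.294
grasp_force: 43.5
```

>>> step_arm(
  moves=[
    [[0,0,0],[0,0,0.003],-1],
    [[0,0,0],[0,0,0.005],-1],
    [[0,0,0],[0,0,0.005],-1],
  ],
)

```text
clock: 42.35
eef_pos: [601.5, 25.4, 63.5]
tcp_rot: [3.141, -0.001, 0.096]
contact_force: [0.2, -0.0, -2.4]
opening: 0.291
grasp_force: 43.5
```

>>> step_arm(
  moves=[
    [[0,0,0],[0,0,0.003],-1],
    [[0,0,0],[0,0,0.003],-1],
  ],
)

```text
clock: 42.55
eef_pos: [601.2, 25.4, 62.5]
tcp_rot: [3.141, -0.0, 0.096]
contact_force: [-0.4, -0.1, -2.5]
opening: 0.293
grasp_force: 43.5
```

>>> step_arm(
  moves=[
    [[0,0,0],[0,0,0.003],-1],
    [[0,0,0],[0,0,0.004],-1],
    [[0,0,0],[0,0,0.004],-1],
  ],
)

```text
clock: 42.85
eef_pos: [601.3, 25.4, 61.8]
tcp_rot: [3.141, -0.0, 0.096]
contact_force: [-0.9, 0.5, 0.1]
opening: 0.298
grasp_force: 43.8
```

>>> step_arm(
  moves=[
    [[0,0,0],[0,0,0.002],-1],
    [[0,0,0],[0,0,0.002],-1],
  ],
)

```text
clock: 43.05
eef_pos: [601.3, 25.4, 61.7]
tcp_rot: [3.141, -0.0, 0.096]
contact_force: [-2.3, 0.5, 4.2]
opening: 0.298
grasp_force: 44.3
```

Set down. I release, rise and check the tray from above.

>>> step_arm(
  moves=[
    [[0,0,0],[0,0,-0.002],0.2],
    [[0,0,0],[0,0,-0.002],0.2],
    [[0,0,0],[0,0,-0.002],0.2],
    [[0,0,0],[0,0,-0.05],0.2],
    [[0,0,0],[0,0,-0.2],0.2],
    [[0,0,0],[0,0,-0.4],0.2],
    [[0,0,0],[0,0,-0.6],0.2],
    [[0,0,0],[0,0,-0.8],0.2],
  ],
)

```text
clock: 43.85
eef_pos: [601.0, 25.4, 223.5]
tcp_rot: [3.141, -0.001, 0.096]
contact_force: [1.0, -0.7, -0.7]
opening: 0.599
grasp_force: 0.0
```

>>> step_arm(
  moves=[
    [[0,0,0.122],[-0.05,-0.13,-0.7],-1],
    [[0,0,0.122],[-0.05,-0.13,-0.7],-1],
    [[0,0,0.122],[-0.05,-0.13,-0.7],-1],
    [[0,0,0.122],[-0.05,-0.13,-0.7],-1],
    [[0,0,0.122],[-0.05,-0.13,-0.7],-1],
    [[0,0,0.122],[-0.05,-0.13,-0.7],-1],
  ],
)

```text
clock: 44.45
eef_pos: [588.0, 50.2, 360.2]
tcp_rot: [3.141, 0.001, 0.0]
contact_force: [-0.8, 0.0, 0.6]
opening: 0.0
grasp_force: 0.0
```

Run:
```python
from h import *
c=cam("wrist"); im=save("wrist","w4.png"); print(telemetry.sense()["eef_pos"])
q=quad(im,(20,110,60),(35,255,255),(235,60,190,260)); 
P=np.array([onplane("wrist",u,46,c) for u in q])
print(q.tolist(),tonest(P.mean(0)),np.round(P,1).tolist())
for i in range(len(P)):
    d=P[(i+1)%len(P)]-P[i]; print(np.linalg.norm(d).round(1),np.degrees(np.arctan2(d[1],d[0])).round(2))
for m in imaging.mark_of("wrist","transformer1"): print(round(m["conf"],2),np.round(m["xy"]),tonest(onplane("wrist",m["xy"],25,c)).round(1))
```

```text
[587.93910828  50.11102328 359.71051147]
[[376.0, 132.0], [385.0, 271.0], [260.0, 283.0], [239.0, 146.0]] [-4.93774173  5.11015618] [[648.0, -10.7, 46.0], [489.7, -27.4, 46.0], [474.6, 120.3, 46.0], [633.3, 137.0, 46.0]]
159.1 -173.99
148.5 95.87
159.6 5.99
148.4 -84.3
0.95 [290. 241.] [-42.4  39.2]
0.91 [342. 177.] [ 28.1 -29.3]
0.84 [490. 254.] [ -81.9 -200.6]
0.72 [584. 355.] [-232.9 -325.2]
0.64 [282. 178.] [33.6 40. ]
0.64 [343. 234.] [-40.1 -25.3]
```

View pics/w4.png

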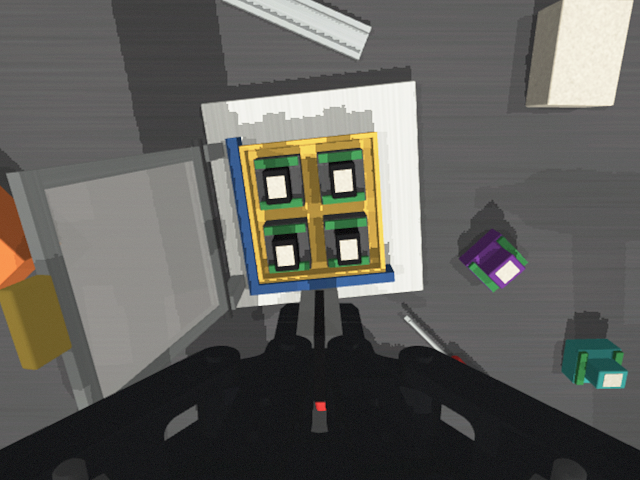

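All four black transformers stand in the tray at about (282,185), (343,178), (286,248) and (347,243), and the tray is still flush. Now the cover.

Run:
```python
from h import *
n=lambda y,z:tuple(nest(-5,y))+(z,)
plan([(n(60,390),NY),(n(245,390),NY),(n(245,257),NY),(n(200,257),NY),(n(130,257),NY)])
```

```text
[0.001, 0.003, -0.122] [-0.16, -0.297, -0.152] -> [556.0, 109.0, 390.0]
[0.0, 0.0, 0.0] [0.0, -0.925, 0.0] -> [538.0, 294.0, 390.0]
[0.0, 0.0, 0.0] [0.0, 0.001, 0.665] -> [538.0, 294.0, 257.0]
[0.0, 0.0, 0.0] [0.0, 0.225, 0.0] -> [543.0, 249.0, 257.0]
[0.0, 0.0, 0.0] [0.0, 0.35, 0.0] -> [549.0, 179.0, 257.0]
```

>>> step_arm(
  moves=[
    [[0,0.003,-0.122],[-0.16,-0.297,-0.152],-1],
    [[0,0.003,-0.122],[-0.16,-0.297,-0.152],-1],
    [[0,0.003,-0.122],[-0.16,-0.297,-0.152],-1],
    [[0,0.003,-0.122],[-0.16,-0.297,-0.152],-1],
  ],
)

```text
clock: 44.95
eef_pos: [556.5, 109.7, 390.6]
tcp_rot: [3.141, -0.001, 0.097]
contact_force: [-0.8, -1.1, -0.1]
opening: 0.002
grasp_force: 0.0
```

>>> step_arm(
  moves=[
    [[0,0,0],[0,-0.925,0],-1],
    [[0,0,0],[0,-0.925,0],-1],
    [[0,0,0],[0,-0.925,0],-1],
    [[0,0,0],[0,-0.925,0],-1],
    [[0,0,0],[0,-0.925,0],-1],
    [[0,0,0],[0,-0.925,0],-1],
  ],
)

```text
clock: 45.55
eef_pos: [539.1, 293.5, 389.9]
tcp_rot: [3.139, -0.001, 0.097]
contact_force: [-0.4, -1.3, -0.6]
opening: 0.004
grasp_force: 0.0
```

>>> step_arm(
  moves=[
    [[0,0,0],[0,0,0.2],-1],
    [[0,0,0],[0,0,0.4],-1],
    [[0,0,0],[0,0,0.6],-1],
    [[0,0,0],[0,0,0.665],-1],
    [[0,0,0],[0,0,0.665],-1],
    [[0,0,0],[0,0,0.665],-1],
  ],
)

```text
clock: 46.15
eef_pos: [540.5, 293.5, 260.1]
tcp_rot: [3.142, -0.004, 0.095]
contact_force: [0.1, -0.0, -0.4]
opening: -0.0
grasp_force: 0.0
```

>>> step_arm(
  moves=[
    [[0,0,0],[0,0.08,0],-1],
    [[0,0,0],[0,0.16,0],-1],
    [[0,0,0],[0,0.24,0],-1],
    [[0,0,0],[0,0.24,0],-1],
  ],
)

```text
clock: 46.55
eef_pos: [544.3, 243.6, 259.3]
tcp_rot: [3.141, -0.004, 0.094]
contact_force: [-0.4, 0.1, 0.6]
opening: -0.0
grasp_force: 0.0
```

>>> step_arm(
  moves=[
    [[0,0,0],[0,0.05,0],-1],
    [[0,0,0],[0,0.1,0],-1],
    [[0,0,0],[0,0.15,0],-1],
    [[0,0,0],[0,0.2,0],-1],
    [[0,0,0],[0,0.25,0],-1],
    [[0,0,0],[0,0.3,0],-1],
    [[0,0,0],[0,0.32,0],-1],
    [[0,0,0],[0,0.32,0],-1],
  ],
)

```text
clock: 47.35
eef_pos: [551.3, 182.3, 264.1]
tcp_rot: [-3.141, -0.008, 0.096]
contact_force: [-12.9, -1.2, 38.6]
opening: 0.001
grasp_force: 20.4
```

Run:
```python
from h import *
save("side","s2.png"); s=telemetry.sense(); p=np.array(s["eef_pos"]); q=R.from_euler("xyz",s["tcp_rot"]); print(p,tonest(p))
for m in imaging.mark_of("side","cover_edge")[:2]: print(m)
for n in range(1,9):
    t=np.radians(90-11.25*n); x=np.append(nest(-5,124-165*np.cos(t)+6*np.sin(t)),92+165*np.sin(t)+6*np.cos(t)); print(np.round(down(NY).inv().apply(x-p)/200,3))
```

```text
[551.31653566 182.32917375 264.08877682] [ -2.74816145 133.00490153]
{'xy': [280.8, 125.7], 'conf': 0.73}
[-0.011  0.177  0.045]
[-0.011  0.333  0.087]
[-0.011  0.478  0.158]
[-0.011  0.607  0.256]
[-0.011  0.714  0.377]
[-0.011  0.796  0.517]
[-0.011  0.848  0.67 ]
[-0.011  0.87   0.83 ]
```

Run:
```python
import cv2
a=cv2.imread("pics/s2.png"); cv2.imwrite("pics/s2c.png",cv2.resize(a[40:320,180:440],None,fx=2.1,fy=2.1))
```

```text
(no output)
```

View pics/s2c.png

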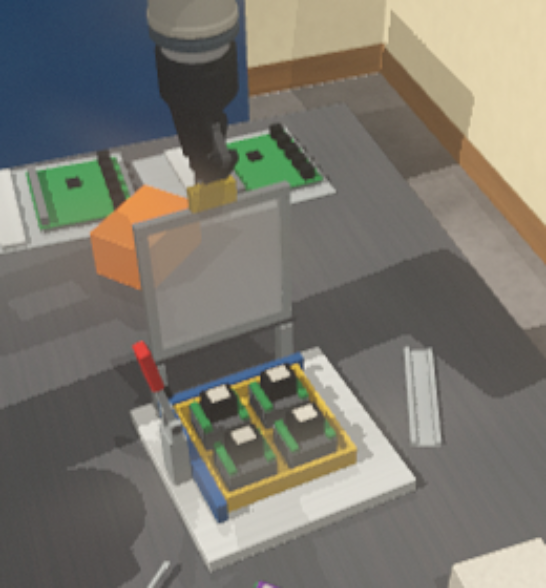

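The cover is nearly upright, with its tab bearing on the wide upper part of the fingers, which explains the upward force. I raise the tool so only the fingertips push.

>>> step_arm(
  moves=[
    [[0,0,0],[0,0,-0.05],-1],
    [[0,0,0],[0,0,-0.1],-1],
    [[0,0,0],[0,0,-0.1],-1],
  ],
)

```text
clock: 47.75
eef_pos: [550.6, 182.2, 279.8]
tcp_rot: [3.141, -0.005, 0.096]
contact_force: [0.4, 0.3, -0.3]
opening: 0.0
grasp_force: 0.0
```

Run:
```python
from h import *
s=telemetry.sense(); p=np.array(s["eef_pos"]); q=R.from_euler("xyz",s["tcp_rot"]); print(p,tonest(p),s["contact_force"])
for n in range(0,9):
    t=np.radians(90-11.25*n); x=np.append(nest(-5,124-188*np.cos(t)+6*np.sin(t)),92+188*np.sin(t)+6*np.cos(t)); print(np.round(down(NY).inv().apply(x-p)/200,3))
```

```text
[550.6061243  182.21035852 279.75362321] [ -3.46669016 132.95472322] [ 0.41989372  0.30360537 -0.30309418]
[-0.008  0.015 -0.001]
[-0.008  0.199  0.011]
[-0.008  0.377  0.059]
[-0.008  0.542  0.141]
[-0.008  0.688  0.253]
[-0.008  0.81   0.392]
[-0.008  0.902  0.551]
[-0.008  0.961  0.726]
[-0.008  0.985  0.909]
```

>>> step_arm(
  moves=[
    [[0,0,0],[0,0.1,0],-1],
    [[0,0,0],[0,0.2,0.011],-1],
    [[0,0,0],[0,0.29,0.03],-1],
    [[0,0,0],[0,0.377,0.059],-1],
    [[0,0,0],[0,0.46,0.095],-1],
    [[0,0,0],[0,0.542,0.141],-1],
    [[0,0,0],[0,0.617,0.195],-1],
    [[0,0,0],[0,0.688,0.253],-1],
  ],
)

```text
clock: 48.55
eef_pos: [563.3, 44.2, 226.9]
tcp_rot: [3.141, -0.002, 0.096]
contact_force: [1.1, 0.8, -0.0]
opening: 0.0
grasp_force: 0.6
```

>>> step_arm(
  moves=[
    [[0,0,0],[0,0.062,0.07],-1],
    [[0,0,0],[0,0.122,0.139],-1],
    [[0,0,0],[0,0.17,0.218],-1],
    [[0,0,0],[0,0.214,0.298],-1],
  ],
)

```text
clock: 48.95
eef_pos: [567.4, 1.9, 167.0]
tcp_rot: [3.141, -0.002, 0.096]
contact_force: [0.3, 0.8, 0.3]
opening: 0.0
grasp_force: 0.4
```

Run:
```python
from h import *
save("side","s3.png")
a=cv2.imread("pics/s3.png"); cv2.imwrite("pics/s3c.png",cv2.resize(a[40:320,180:440],None,fx=2.1,fy=2.1))
s=telemetry.sense(); p=np.array(s["eef_pos"]); print(p,tonest(p),s["contact_force"])
for n in (6,7,7.5,8):
    t=np.radians(90-11.25*n); x=np.append(nest(-5,124-188*np.cos(t)+6*np.sin(t)),92+188*np.sin(t)+6*np.cos(t)); print(np.round(down(NY).inv().apply(x-p)/200,3))
```

```text
[565.95311117   0.955207   164.34289729] [ -5.56289416 -48.93690904] [-0.57504742 -1.22681359 -1.74285679]
[ 0.003 -0.008 -0.026]
[0.003 0.051 0.149]
[0.003 0.068 0.24 ]
[0.003 0.075 0.332]
```

View pics/s3c.png

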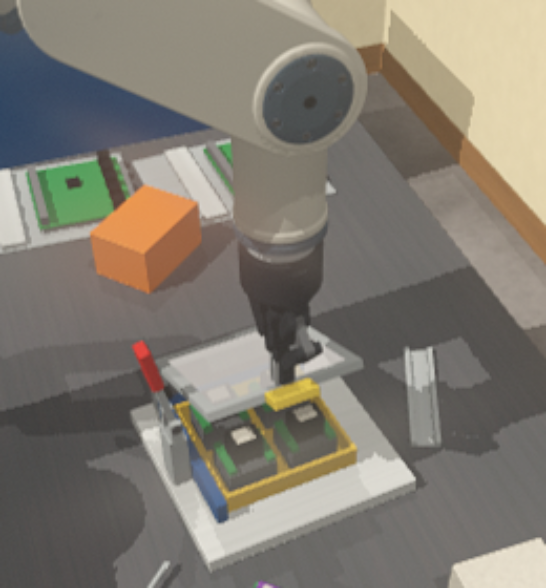

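The cover follows and is now about 20° open. I carry on down to shut.

>>> step_arm(
  moves=[
    [[0,0,0],[0,0.03,0.07],-1],
    [[0,0,0],[0,0.051,0.149],-1],
    [[0,0,0],[0,0.06,0.2],-1],
    [[0,0,0],[0,0.068,0.24],-1],
    [[0,0,0],[0,0.072,0.285],-1],
    [[0,0,0],[0,0.075,0.32],-1],
    [[0,0,0],[0,0.075,0.32],-1],
  ],
)

```text
clock: 49.7
eef_pos: [568.7, -12.0, 103.6]
tcp_rot: [3.141, -0.001, 0.096]
contact_force: [0.8, -0.8, 0.8]
opening: -0.001
grasp_force: 0.0
```

>>> step_arm(
  moves=[
    [[0,0,0],[0,0,0.01],-1],
    [[0,0,0],[0,0,0.015],-1],
    [[0,0,0],[0,0,0.015],-1],
  ],
)

```text
clock: 50.0
eef_pos: [569.4, -12.1, 101.7]
tcp_rot: [3.141, -0.003, 0.096]
contact_force: [-0.2, -0.5, -0.2]
opening: 0.002
grasp_force: 0.0
```

>>> step_arm(
  moves=[
    [[0,0,0],[0,0,0.01],-1],
    [[0,0,0],[0,0,0.02],-1],
    [[0,0,0],[0,0,0.02],-1],
  ],
)

```text
clock: 50.3
eef_pos: [569.2, -12.1, 97.3]
tcp_rot: [3.141, -0.003, 0.096]
contact_force: [0.8, 0.1, 0.3]
opening: 0.0
grasp_force: 0.0
```

>>> step_arm(
  moves=[
    [[0,0,0],[0,0,0.01],-1],
    [[0,0,0],[0,0,0.01],-1],
  ],
)

```text
clock: 50.5
eef_pos: [569.4, -12.1, 96.0]
tcp_rot: [3.141, -0.003, 0.096]
contact_force: [-2.4, -0.3, 7.8]
opening: -0.003
grasp_force: 3.7
```

>>> step_arm(
  moves=[
    [[0,0,0],[0,0,0.01],-1],
    [[0,0,0],[0,0,0.01],-1],
    [[0,0,0],[0,0,0.01],-1],
  ],
)

```text
clock: 50.8
eef_pos: [569.4, -12.1, 95.7]
tcp_rot: [3.141, -0.003, 0.096]
contact_force: [-9.2, 0.9, 26.6]
opening: -0.005
grasp_force: 13.5
```

Run:
```python
from h import *
n=lambda x,z:tuple(nest(x,5))+(z,)
p=telemetry.sense()["eef_pos"]
plan([((p[0],p[1],260),NY),(n(-60,330),NY),(n(-190,330),NY),(n(-190,195),NY),(n(-150,195),NY)])
for a in("scene","side"):
    imaging.grab_frame(a)
    for t in("clamp_tip","cover_edge"): print(a,t,imaging.mark_of(a,t)[:1], proj(a,np.append(nest(-5,-101),92)))
```

```text
[0.001, -0.004, 0.0] [0.003, 0.0, -0.821] -> [569.0, -12.0, 260.0]
[0.0, 0.0, 0.0] [-0.283, -0.336, -0.35] -> [507.0, 49.0, 330.0]
[0.0, 0.0, 0.0] [-0.65, 0.0, 0.0] -> [377.0, 37.0, 330.0]
[0.0, 0.0, 0.0] [0.0, 0.0, 0.675] -> [377.0, 37.0, 195.0]
[0.0, 0.0, 0.0] [0.2, 0.0, 0.0] -> [417.0, 41.0, 195.0]
scene clamp_tip [{'xy': [336.6, 161.2], 'conf': 0.87}] [290.3632728 228.8355056]
scene cover_edge [{'xy': [290.1, 231.2], 'conf': 0.58}] [290.3632728 228.8355056]
side clamp_tip [{'xy': [245.7, 206.0], 'conf': 0.55}] [325.30570068 261.34484328]
side cover_edge [{'xy': [236.1, 344.6], 'conf': 0.66}] [325.30570068 261.34484328]
```

>>> step_arm(
  moves=[
    [[0,0,0],[0,0,-0.2],-1],
    [[0,0,0],[0,0,-0.4],-1],
    [[0,0,0],[0,0,-0.6],-1],
    [[0,0,0],[0,0,-0.8],-1],
    [[0,0,0],[-0.28,-0.34,-0.95],-1],
    [[0,0,0],[-0.28,-0.34,-1],-1],
    [[0,0,0],[-0.28,-0.34,-1],-1],
  ],
)

```text
clock: 51.8
eef_pos: [504.9, 52.6, 296.2]
tcp_rot: [-3.141, -0.006, 0.098]
contact_force: [-0.3, -0.6, -0.5]
opening: 0.003
grasp_force: 0.0
```

>>> step_arm(
  moves=[
    [[0,0,0],[-0.65,0,-0.17],-1],
    [[0,0,0],[-0.65,0,-0.17],-1],
    [[0,0,0],[-0.65,0,-0.17],-1],
    [[0,0,0],[-0.65,0,-0.17],-1],
    [[0,0,0],[-0.65,0,-0.17],-1],
  ],
)

```text
clock: 52.3
eef_pos: [377.3, 37.6, 327.2]
tcp_rot: [3.141, -0.005, 0.096]
contact_force: [0.4, 1.0, -0.6]
opening: -0.0
grasp_force: 0.0
```

Run:
```python
from h import *
n=lambda x,z:tuple(nest(x,5))+(z,)
plan([(n(-190,192),NY),(n(-152,192),NY)])
print(telemetry.sense()["eef_pos"])
```

```text
[0.001, -0.006, 0.0] [-0.004, 0.003, 0.676] -> [377.0, 37.0, 192.0]
[0.0, 0.0, 0.0] [0.19, 0.0, 0.0] -> [415.0, 41.0, 192.0]
[377.2616337   37.57662784 327.17411911]
```

>>> step_arm(
  moves=[
    [[0,-0.006,0],[-0.004,0.003,0.2],-1],
    [[0,-0.006,0],[-0.004,0.003,0.4],-1],
    [[0,-0.006,0],[-0.004,0.003,0.6],-1],
    [[0,-0.006,0],[-0.004,0.003,0.676],-1],
    [[0,-0.006,0],[-0.004,0.003,0.676],-1],
    [[0,-0.006,0],[-0.004,0.003,0.676],-1],
  ],
)

```text
clock: 52.9
eef_pos: [377.4, 37.0, 191.7]
tcp_rot: [3.141, 0.003, 0.096]
contact_force: [0.7, 0.2, -0.3]
opening: 0.001
grasp_force: 0.0
```

>>> step_arm(
  moves=[
    [[0,0,0],[0.07,0,0],-1],
    [[0,0,0],[0.13,0,0],-1],
    [[0,0,0],[0.18,0,0],-1],
    [[0,0,0],[0.18,0,0],-1],
  ],
)

```text
clock: 53.3
eef_pos: [414.6, 40.7, 192.2]
tcp_rot: [3.141, 0.0, 0.096]
contact_force: [-0.4, -0.0, 0.2]
opening: -0.004
grasp_force: 0.0
```

Run:
```python
from h import *
s=telemetry.sense(); p=np.array(s["eef_pos"]); print(p,tonest(p),s["contact_force"])
for d in (100,90,80,70,60,50,40,30,20,10,0):
    t=np.radians(d); x=np.append(nest(-120+88*np.cos(t)-7*np.sin(t),5),108+88*np.sin(t)+7*np.cos(t)); print(d,np.round(down(NY).inv().apply(x-p)/200,3))
```

```text
[414.63859071  40.73608023 192.23487884] [-152.36796485    5.16367502] [-0.44233185 -0.00117467  0.19827736]
100 [ 0.051  0.001 -0.006]
90 [ 0.127  0.001 -0.019]
80 [ 0.204  0.001 -0.018]
70 [ 0.279  0.001 -0.004]
60 [0.352 0.001 0.023]
50 [0.418 0.001 0.062]
40 [0.476 0.001 0.112]
30 [0.525 0.001 0.171]
20 [0.563 0.001 0.238]
10 [0.589 0.001 0.31 ]
0 [0.602 0.001 0.386]
```

>>> step_arm(
  moves=[
    [[0,0,0],[0.051,0,-0.006],-1],
    [[0,0,0],[0.09,0,-0.014],-1],
    [[0,0,0],[0.127,0,-0.019],-1],
    [[0,0,0],[0.165,0,-0.019],-1],
    [[0,0,0],[0.204,0,-0.018],-1],
    [[0,0,0],[0.242,0,-0.011],-1],
    [[0,0,0],[0.279,0,-0.004],-1],
    [[0,0,0],[0.279,0,-0.004],-1],
  ],
)

```text
clock: 54.1
eef_pos: [469.0, 46.0, 192.1]
tcp_rot: [3.141, 0.001, 0.096]
contact_force: [-0.3, 0.4, -0.3]
opening: -0.002
grasp_force: 0.0
```

>>> step_arm(
  moves=[
    [[0,0,0],[0.073,0,0.027],-1],
    [[0,0,0],[0.139,0,0.066],-1],
    [[0,0,0],[0.197,0,0.116],-1],
    [[0,0,0],[0.246,0,0.175],-1],
    [[0,0,0],[0.284,0,0.242],-1],
    [[0,0,0],[0.298,0,0.28],-1],
    [[0,0,0],[0.31,0,0.314],-1],
    [[0,0,0],[0.31,0,0.314],-1],
  ],
)

```text
clock: 54.9
eef_pos: [529.0, 51.7, 128.4]
tcp_rot: [3.141, 0.004, 0.096]
contact_force: [-1.3, 0.5, -0.2]
opening: 0.002
grasp_force: 0.0
```

>>> step_arm(
  moves=[
    [[0,0,0],[0.007,0,0.03],-1],
    [[0,0,0],[0.01,0,0.05],-1],
    [[0,0,0],[0.01,0,0.065],-1],
    [[0,0,0],[0.01,0,0.065],-1],
  ],
)

```text
clock: 55.3
eef_pos: [531.3, 52.0, 116.2]
tcp_rot: [3.141, 0.002, 0.096]
contact_force: [-0.3, -0.3, 0.6]
opening: 0.001
grasp_force: 0.0
```

>>> step_arm(
  moves=[
    [[0,0,0],[0,0,0.01],-1],
    [[0,0,0],[0,0,0.015],-1],
    [[0,0,0],[0,0,0.015],-1],
  ],
)

```text
clock: 55.6
eef_pos: [531.6, 52.0, 114.4]
tcp_rot: [3.141, 0.002, 0.096]
contact_force: [-3.2, 0.2, 12.1]
opening: -0.002
grasp_force: 5.6
```

Run:
```python
from h import *
save("side","s4.png"); print(telemetry.sense()["contact_force"])
a=cv2.imread("pics/s4.png"); cv2.imwrite("pics/s4c.png",cv2.resize(a[120:320,200:400],None,fx=2.8,fy=2.8))
```

```text
[-5.26342935 -0.87000359 12.16293823]
```

View pics/s4c.png

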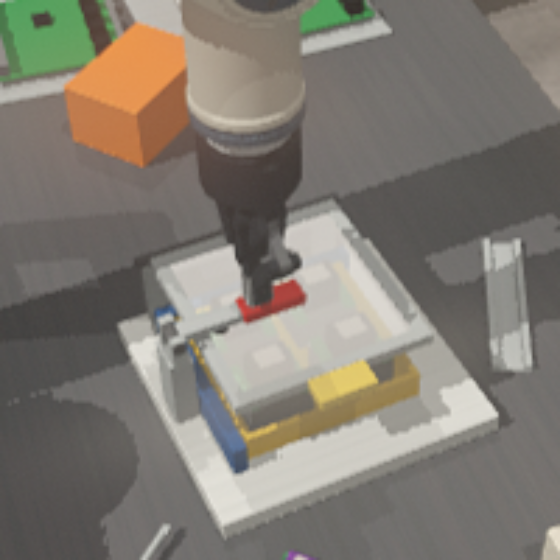

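The cover is shut and the red lever lies level over it, with the fingertips on the grip at about (265,295). I press once more to confirm it is at its stop, then lift off.

>>> step_arm(
  moves=[
    [[0,0,0],[0,0,0.01],-1],
    [[0,0,0],[0,0,0.01],-1],
    [[0,0,0],[0,0,0.01],-1],
  ],
)

```text
clock: 55.95
eef_pos: [531.7, 52.0, 114.0]
tcp_rot: [3.141, 0.001, 0.096]
contact_force: [-10.4, -0.3, 31.8]
opening: -0.004
grasp_force: 15.6
```

>>> step_arm(
  moves=[
    [[0,0,0],[0,0,-0.1],-1],
    [[0,0,0],[0,0,-0.3],-1],
    [[0,0,0],[0,0,-0.5],-1],
    [[0,0,0],[0,0,-0.7],-1],
    [[0,0,0],[0,0,-0.9],-1],
    [[0,0,0],[0,0,-1],-1],
    [[0,0,0],[0,0,-1],-1],
  ],
)

```text
clock: 56.65
eef_pos: [533.4, 52.2, 314.9]
tcp_rot: [3.141, -0.004, 0.096]
contact_force: [-0.2, -0.8, -1.0]
opening: 0.0
grasp_force: 0.0
```

>>> step_arm(
  moves=[
    [[0,0,0],[0.2,0,-0.2],-1],
    [[0,0,0],[0.2,0,-0.2],-1],
    [[0,0,0],[0.2,0,-0.2],-1],
    [[0,0,0],[0.2,0,-0.2],-1],
  ],
)

```text
clock: 57.05
eef_pos: [570.8, 55.9, 349.6]
tcp_rot: [3.141, 0.005, 0.096]
contact_force: [0.3, 0.7, -0.1]
opening: -0.003
grasp_force: 0.0
```

Run:
```python
from h import *
im=save("wrist","w5.png"); c=cam("wrist")
q=quad(im,(20,110,60),(35,255,255),(200,40,260,260),0.03)
print(q.tolist(),[tonest(onplane("wrist",u,46,c)).round(1).tolist() for u in q])
for a in("scene","side","wrist"):
    imaging.grab_frame(a)
    print(a,[m["xy"] for m in imaging.mark_of(a,"clamp_tip")[:1]],proj(a,np.append(nest(3,5),108)).round(1),[m["xy"] for m in imaging.mark_of(a,"cover_edge")[:1]],proj(a,np.append(nest(-5,-101),92)).round(1))
    print([m["xy"] for m in imaging.mark_of(a,"tray_corner")[:1]],proj(a,np.append(nest(-85,80),20)).round(1))
```

```text
[[427.0, 180.0], [425.0, 230.0], [401.0, 229.0], [404.0, 180.0]] [[13.3, -111.2], [-42.5, -113.0], [-41.3, -86.1], [13.3, -86.4]]
scene [[316.5, 262.6]] [332.8 228.2] [[290.1, 229.6]] [290.4 228.8]
[[345.1, 264.4]] [363.5 239.6]
side [[306.4, 222.5]] [307.8 223.5] [[326.7, 261.3]] [325.3 261.3]
[[264.0, 241.1]] [263.  240.3]
wrist [[316.5, 198.7]] [319.6 201.4] [[425.6, 201.5]] [426.5 206.5]
[[329.5, 187.1]] [257.5 259.9]
```

View pics/w5.png

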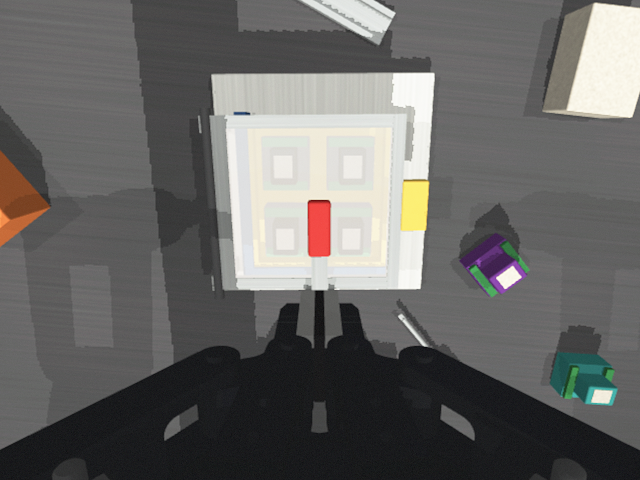

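The picture shows the cover shut, with its tab at (415,205). The lever is down, with its grip at (319,228), and all four transformers are upright in the tray under the cover. Nothing is touching the robot, so I hand in.

```bash
python3 -c "
from rig import r; print(r.sign_off())"
```

```text
the job is handed in; nothing more can be done
None
```

I handed the job in at about 57 s: the tray is flush in the fence corner, all four transformers stand upright in it, the cover is shut and the clamp lever is down over it, as checked in the last pictures. I don't have the judging result, because sign-off returned no verdict.

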